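# Unload the bench tumbler with a tined scoop

## Task

The tumbler has finished smoothing a batch of wooden ball knobs. Lift the draw latch lever until its hook drops off the lid, open the lid wide, and with the wire scoop bring every ball out of the tub into the plywood tray, letting all the grey chips drop back so that they stay in the tub (do not fish the balls out of the tub with the fingers). When the tub holds only chips, stand the scoop back on the cork mat, shut the lid fully (it need not be latched), and leave the other things on the bench where they are.

Things in the scene. Friction and masses are not known exactly. Their poses are not given: they have to be found in the camera images.
- tumbler: Bench tumbling machine, fixed: grey base (152 x 296 x 54 mm high), green tub on it (152 mm in x, 282 mm in y, rim at height 150 mm). Origin: centre of its underside, at bench height, z up. Its -x side is the front, where the latch is (tub face at x = -76 mm). The lid's hinge axis runs along y at x = +80 mm, height 152.5 mm.
- tub_floor (a point): Middle of the tub's level rubber floor (machine x = 0, y = 0, height 75 mm), axes as the machine. Inside, the tub is 140 mm (x) by 270 mm (y) between upright walls; its flat floor is 90 mm (x -45 to 45) by 220 mm (y -110 to 110), with a 45 degree bank 25 mm high along all four walls. At the start balls and chips lie in the -y half of the floor, the other half is free.
- lid (a joint): Lid hinge: 0 shut, positive as it opens upward (rad), stop at 1.75; at 0.02 it still looks shut. The hinge is stiff (0.55 N m and the lid's weight: about 6 N at the knob), so the lid stays at any angle it is left at. While the hook is on the keeper the lid cannot open.
- lid_knob (a point): Grip point of the black lid knob, a round stud 26 mm in diameter, 41 mm tall, standing square on the lid in the middle of its latch side. The point is on the stud's axis, 28 mm above the lid's top face, 13 mm below the knob's end. It turns with the lid, 141 mm from the hinge axis. Lid shut: machine x = -57 mm, height 186.5 mm.
- latch (a joint): Lever of the steel draw latch on the tub's front: 0 closed (hanging down, hook drawn over the lid's keeper), positive as its free end is lifted outwards (machine -x) and up; stop at 2.4 rad. Pivot along the machine's y at x = -92 mm, y = 0, height 115 mm. A light spring (1 to 2 N at the tip) resists the first 0.35 rad; by 1.9 rad the sprung hook jumps off. The lever stays where left.
- latch_tip (a point): Middle of the rolled bar at the lever's free end: steel, 9 mm in diameter, 24 mm long along the machine's y, 58.5 mm from the pivot. Closed it lies 33 mm in front of the tub's face at height 59 mm. Both ends are free for a pinch along y; nothing stands under or in front of it. With the lever at 2.4 rad it is about 41 mm in front of the face at height 168 mm.
- hook_tip (a point): Middle of the cross bar (29 mm long along y, 4 mm thick) of the wire hook, 51 mm long, that reaches from the lever up to the keeper on the lid's front edge. Closed it lies 13.5 mm in front of the tub's face at height 156 mm; dropped free it is 30 mm or more in front of the face.
- scoop: Hand scoop of steel wire, 0.26 kg. Origin: centre of its underside; +x its open front, +z up. Four bottom tines of 5 mm wire (3 mm at the points) along x from -42 mm (back) to +47 mm (free points), at y = -39, -13, 13, 39 mm: slots 21 mm wide, chips fall through, balls stay. Back of upright wires at x = -44 mm, 50 mm high; side wires out to y = -62 and 62 mm, 48 mm high. Stands by itself on its tines.
- scoop_grip (a point): Grip point of the scoop's wooden handle over its top, at scoop x = -10 mm, z = 107 mm, over the centre of mass. A straight bar along the scoop's x: 92 mm long (x -56 to +36 mm), 22 mm wide (y), 26 mm tall. A steel strap joins it to the back of the scoop; 45 mm free below it.
- mat: Square cork mat, 190 x 190 x 4 mm, fixed to the bench, where the scoop belongs. Origin: centre of its underside.
- tray: Open plywood tray, loose, 0.7 kg: outside 210 mm (its x) by 200 mm (its y) by 55 mm high, walls and floor 6 mm. Origin: centre of its underside.
- glue: Bystander: white glue bottle, 56 mm in diameter, 150 mm tall; origin at the centre of its underside.
- sandblock: Bystander: cork sanding block 100 x 60 x 28 mm; origin at the centre of its underside.
- ball0: Turned wooden ball, a plain round drawer knob with a small dark screw hole, 36 mm in diameter, 18 g; three to six of them are in the tub. Origin: its centre. Absent ones read None.
- ball1: Turned wooden ball, a plain round drawer knob with a small dark screw hole, 36 mm in diameter, 18 g; three to six of them are in the tub. Origin: its centre. Absent ones read None.
- ball2: Turned wooden ball, a plain round drawer knob with a small dark screw hole, 36 mm in diameter, 18 g; three to six of them are in the tub. Origin: its centre. Absent ones read None.
- ball3: Turned wooden ball, a plain round drawer knob with a small dark screw hole, 36 mm in diameter, 18 g; three to six of them are in the tub. Origin: its centre. Absent ones read None.
- ball4: Turned wooden ball, a plain round drawer knob with a small dark screw hole, 36 mm in diameter, 18 g; three to six of them are in the tub. Origin: its centre. Absent ones read None.
- ball5: Turned wooden ball, a plain round drawer knob with a small dark screw hole, 36 mm in diameter, 18 g; three to six of them are in the tub. Origin: its centre. Absent ones read None.
- chip0: Grey ceramic tumbling chip: a stubby cylinder 15 mm in diameter and 15 mm long, 10 g, in the tub; three to five are present. Origin: its centre. Absent ones read None.
- chip1: Grey ceramic tumbling chip: a stubby cylinder 15 mm in diameter and 15 mm long, 10 g, in the tub; three to five are present. Origin: its centre. Absent ones read None.
- chip2: Grey ceramic tumbling chip: a stubby cylinder 15 mm in diameter and 15 mm long, 10 g, in the tub; three to five are present. Origin: its centre. Absent ones read None.
- chip3: Grey ceramic tumbling chip: a stubby cylinder 15 mm in diameter and 15 mm long, 10 g, in the tub; three to five are present. Origin: its centre. Absent ones read None.
- chip4: Grey ceramic tumbling chip: a stubby cylinder 15 mm in diameter and 15 mm long, 10 g, in the tub; three to five are present. Origin: its centre. Absent ones read None.
Not all that is in view belongs to the job. Leave any pink look-alike of the scoop alone.

How it is judged (in metres and radians):
On the way, in this order (a step that is already met when the one before it is completed fails the run):
1. the latch lever is lifted past centre and its hook has dropped clear of the lid (value of joint latch above 1.4 rad and x of hook_tip in the frame of tumbler below -0.105 m), for 0.2 s.
2. the lid is open wide (more than 1.25 rad) (value of joint lid above 1.25 rad), for 0.2 s.
3. the scoop, raised above the tub, carries at least one ball (((distance between ball0 and scoop below 0.07 m and height (world z) of ball0 above 0.17 m) or (distance between ball1 and scoop below 0.07 m and height (world z) of ball1 above 0.17 m) or (distance between ball2 and scoop below 0.07 m and height (world z) of ball2 above 0.17 m) or (distance between ball3 and scoop below 0.07 m and height (world z) of ball3 above 0.17 m) or (distance between ball4 and scoop below 0.07 m and height (world z) of ball4 above 0.17 m) or (distance between ball5 and scoop below 0.07 m and height (world z) of ball5 above 0.17 m))), for 0.2 s.
4. all the balls lie in the tray (x of ball0 in the frame of tray between -0.1 and 0.1 m and y of ball0 in the frame of tray between -0.095 and 0.095 m and z of ball0 in the frame of tray between 0.015 and 0.07 m and x of ball1 in the frame of tray between -0.1 and 0.1 m and y of ball1 in the frame of tray between -0.095 and 0.095 m and z of ball1 in the frame of tray between 0.015 and 0.07 m and x of ball2 in the frame of tray between -0.1 and 0.1 m and y of ball2 in the frame of tray between -0.095 and 0.095 m and z of ball2 in the frame of tray between 0.015 and 0.07 m and x of ball3 in the frame of tray between -0.1 and 0.1 m and y of ball3 in the frame of tray between -0.095 and 0.095 m and z of ball3 in the frame of tray between 0.015 and 0.07 m and x of ball4 in the frame of tray between -0.1 and 0.1 m and y of ball4 in the frame of tray between -0.095 and 0.095 m and z of ball4 in the frame of tray between 0.015 and 0.07 m and x of ball5 in the frame of tray between -0.1 and 0.1 m and y of ball5 in the frame of tray between -0.095 and 0.095 m and z of ball5 in the frame of tray between 0.015 and 0.07 m), for 0.3 s.
At the end, for the whole second after the job is handed in: All balls present lie at rest in the tray, all chips present are in the tub, the lid is shut (under 0.06 rad), and the scoop stands upright (within 0.15 rad) and released on the cork mat, its centre within 70 mm of the mat's centre (all of step 4 and x of chip0 in the frame of tumbler between -0.072 and 0.072 m and y of chip0 in the frame of tumbler between -0.137 and 0.137 m and z of chip0 in the frame of tumbler between 0.065 and 0.15 m and x of chip1 in the frame of tumbler between -0.072 and 0.072 m and y of chip1 in the frame of tumbler between -0.137 and 0.137 m and z of chip1 in the frame of tumbler between 0.065 and 0.15 m and x of chip2 in the frame of tumbler between -0.072 and 0.072 m and y of chip2 in the frame of tumbler between -0.137 and 0.137 m and z of chip2 in the frame of tumbler between 0.065 and 0.15 m and x of chip3 in the frame of tumbler between -0.072 and 0.072 m and y of chip3 in the frame of tumbler between -0.137 and 0.137 m and z of chip3 in the frame of tumbler between 0.065 and 0.15 m and x of chip4 in the frame of tumbler between -0.072 and 0.072 m and y of chip4 in the frame of tumbler between -0.137 and 0.137 m and z of chip4 in the frame of tumbler between 0.065 and 0.15 m and linear speed of each of ball0, ball1, ball2, ball3, ball4, ball5 below 0.05 m/s and value of joint lid below 0.06 rad and horizontal distance between scoop and mat below 0.07 m and height (world z) of scoop below 0.02 m and angle between scoop's own z axis and vertical below 0.15 rad and linear speed of scoop below 0.03 m/s); the robot touches nothing.
It fails at once if a ball in the tub is touched by the fingers ((contact force between the fingers and ball0 above 0.5 N and x of ball0 in the frame of tumbler between -0.072 and 0.072 m and y of ball0 in the frame of tumbler between -0.137 and 0.137 m and z of ball0 in the frame of tumbler between 0.065 and 0.16 m) or (contact force between the fingers and ball1 above 0.5 N and x of ball1 in the frame of tumbler between -0.072 and 0.072 m and y of ball1 in the frame of tumbler between -0.137 and 0.137 m and z of ball1 in the frame of tumbler between 0.065 and 0.16 m) or (contact force between the fingers and ball2 above 0.5 N and x of ball2 in the frame of tumbler between -0.072 and 0.072 m and y of ball2 in the frame of tumbler between -0.137 and 0.137 m and z of ball2 in the frame of tumbler between 0.065 and 0.16 m) or (contact force between the fingers and ball3 above 0.5 N and x of ball3 in the frame of tumbler between -0.072 and 0.072 m and y of ball3 in the frame of tumbler between -0.137 and 0.137 m and z of ball3 in the frame of tumbler between 0.065 and 0.16 m) or (contact force between the fingers and ball4 above 0.5 N and x of ball4 in the frame of tumbler between -0.072 and 0.072 m and y of ball4 in the frame of tumbler between -0.137 and 0.137 m and z of ball4 in the frame of tumbler between 0.065 and 0.16 m) or (contact force between the fingers and ball5 above 0.5 N and x of ball5 in the frame of tumbler between -0.072 and 0.072 m and y of ball5 in the frame of tumbler between -0.137 and 0.137 m and z of ball5 in the frame of tumbler between 0.065 and 0.16 m)).
It fails at once if a bystander (glue bottle, sanding block) is moved more than 40 mm (distance of any of glue, sandblock from where it was at the start of the episode above 0.04 m).
Of ball0, ball1, ball2, ball3, ball4, ball5 only 3 to 6 are there at a start; the rules pass over those that are not, and their reading is None.
Of chip0, chip1, chip2, chip3, chip4 only 3 to 5 are there at a start; the rules pass over those that are not, and their reading is None.
At some moment in a run one of scoop, tray may be knocked a few centimetres aside while the robot is not near it.
Once in a run the grip may slacken for a moment while it holds something.
It also fails if it takes over 210 s, if anything falls off the work surface, if the arm or the gripper's body presses on something with over 40 N, if the wrist force passes 120 N, or if a joint passes its speed limit or range.

## Robot

A 6-joint arm with a two-finger parallel gripper is mounted at the origin on the work surface. World frame = base frame: x ahead of the robot, y to its left, z up, the work surface at z = 0. Lengths are in mm, angles in rad, forces in N, time in s.
With the tool pointing down it reaches from about 350 to 975 mm from the base axis. Payload 7.1 kg.
Tool frame: the origin (TCP) lies at the very end of the fingers, on their centre line; the grasp point (between the pads) lies 19 mm behind it; x points along the fingers, z is the direction in which the jaws open and shut, and the axes are right-handed (so a half turn about x gives the same grasp; the last joint's range is limited). The gripper opens to 88 mm and grips with 3 to 60 N. Pads are 20 mm wide; open, the fingers measure 115 mm over their backs; the gripper's body (75 mm by 178 mm) begins 61 mm behind the grasp point.
Start: joints at [1.329, 0.423, 1.63, -0, 1.089, -0.019], TCP at [138.07, 609.542, 222.675] pointing down, gripper open.
Joint ranges: [-3, 3], [-0.9, 2.11], [0.09, 2.58], [-1.31, 4.45], [0.11, 2.69], [-2.54, 2.54]. Speed limits (rad/s): [2.39, 2.39, 3.01, 3.14, 3.14, 3.14].

## Interface

Orientations are given as a rotation vector (axis times angle).
In Python, from workcell import * gives the robot as it stands.
- The arm moves only by the shell command python3 -m crank 'ROWS'. ROWS is JSON, a list of rows, each a list of 3 entries, a list of its own where there are three numbers: the shift along the tool's x, y, z in cm, then the turn, a rotation vector about the tool's x, y, z in degrees, then the finger opening in cm, from 0 to 8.78. In form: [[[dx, dy, dz], [rx, ry, rz], claw], ...]. A call has 1 to 5 rows; each row shifts and turns the commanded pose from where the row before left it, along the tool's axes as they then stand; what a row does not reach is not made up. A row lasts 1/8 s, in which the tool goes at most 62.5 mm and 10.7 degrees, less where a joint would pass 70% of its speed; a pose out of reach is approached as far as the arm can. A call with a gripper value outside its range is refused whole. The fingers move at their own pace and stop on an object; the grip force is fixed at half the most. Time passes only in rows, so rows that do not move let the fingers close. It gives the time, the measured TCP pose, the force and the opening at its end, in the units of the state.
- get_obs(): the state, without advancing time (a new reading comes with each control period).
- get_image(name): name is "scene" or "top"; returns a dict with "pixels" (480x640x3 uint8, red, green, blue), "mtx" (3x3 intrinsics, pixels), "D" ([k1, k2, p1, p2, k3] as OpenCV has them; the pictures are not rectified), "view" (4x4, takes a point from world to camera coordinates). Camera axes: x right, y down, z forward; pixel columns grow to the right and rows downward; lengths in mm; the calibration is good to about 2 mm. A picture is of the moment at which its call begins. There is no depth.
- close_job(): hands the job in, once; it reports no verdict.
The state is a dict: "t": time; "qpos": joint angles; "qvel": joint speeds; "joint_torque": joint torques, N m; "ee_pos": TCP position; "orientation": TCP orientation; "ft_force": force on the tool from outside, world axes, zero at the start; "moment": the same for the moment, N m; "width": finger opening in mm.
Only numpy, scipy, OpenCV 4.12 (cv2) and the standard library are available. Lean on these libraries where they do the work, as an engineer would, in place of code of your own. Each camera call takes 0.05 s, during which the arm holds its last target.

## Working session

There is one attempt and no reset: what is moved stays moved. The work goes in short steps, Python scripts to look and compute and a shell command to move; the robot and the scene stay as the last step left them, time stands still between calls to the robot, and variables do not carry over. Pictures are saved under pics/ and viewed, and the job is handed in when it is done.

```bash
ls; mkdir -p pics
python3 - <<'E'
from workcell import *
import cv2
o=get_obs();print(o)
for n in("scene","top"):
    im=get_image(n);cv2.imwrite(f"pics/{n}0.png",im["pixels"][:,:,::-1]);print(n,im["mtx"],im["D"],im["view"])
E
```

```text
pics
{'t': 0.0, 'qpos': array([ 1.32899122e+00,  4.23824434e-01,  1.63069832e+00, -2.98027726e-05,
        1.08857090e+00, -1.90269265e-02]), 'qvel': array([-1.48264774e-05, -1.49933539e-03,  2.54314418e-04, -1.44038481e-03,
       -3.60176440e-04, -1.45293973e-03]), 'joint_torque': array([ 8.29747842e-04, -5.44625401e+01, -2.73669684e+01,  6.44294475e-02,
        2.29890546e-02, -1.07344383e-04]), 'ee_pos': array([137.95405316, 609.01652276, 221.90866171]), 'orientation': array([-1.04450517,  1.3075765 ,  1.04294114]), 'ft_force': array([-0.31240601,  0.38301076, -0.48086758]), 'moment': array([-0.04622182, -0.02735255,  0.01055126]), 'width': 87.89620580952142}
scene [[523.13279283   0.         321.81727516]
 [  0.         523.13279283 246.32204127]
 [  0.           0.           1.        ]] [-0.13494082  0.          0.          0.          0.        ] [[-6.06280430e-02  9.98131597e-01  7.58659649e-03 -4.13559153e+00]
 [ 7.44442948e-01  5.02791431e-02 -6.65790286e-01 -2.82778428e+02]
 [-6.64927768e-01 -3.47177738e-02 -7.46100355e-01  1.52002177e+03]
 [ 0.00000000e+00  0.00000000e+00  0.00000000e+00  1.00000000e+00]]
top [[527.10201619   0.         322.07696896]
 [  0.         527.10201619 240.43251664]
 [  0.           0.           1.        ]] [0.05322496 0.         0.         0.         0.        ] [[-8.09536604e-03 -9.99964035e-01  2.52877219e-03  1.14097333e+01]
 [-9.96113196e-01  7.84232737e-03 -8.77325430e-02  5.27246248e+02]
 [ 8.77095562e-02 -3.22917039e-03 -9.96140857e-01  1.25819830e+03]
 [ 0.00000000e+00  0.00000000e+00  0.00000000e+00  1.00000000e+00]]
```

View pics/scene0.png

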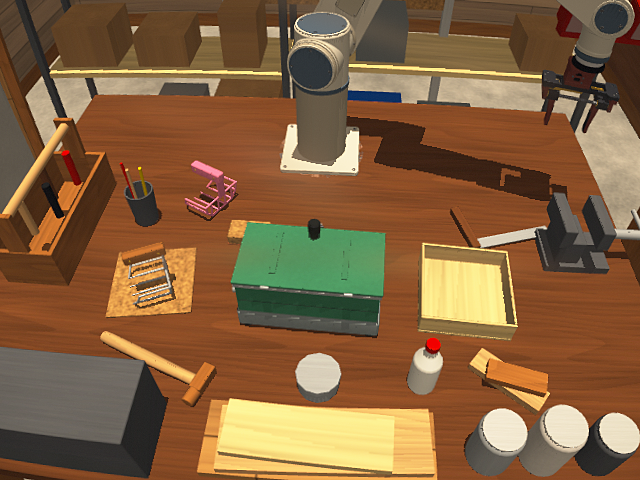

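View pics/top0.png

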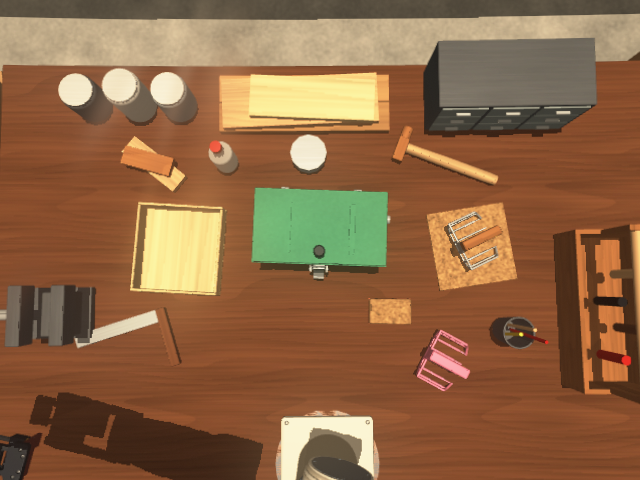

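```bash
cat > h.py <<'E'
from workcell import *
import cv2, numpy as np
from scipy.spatial.transform import Rotation as R
def snap(n,name=None,crop=None,s=4):
    im=get_image(n)
    if name: save(im,name,crop,s)
    return im
def save(im,name,crop=None,s=4):
    p=im["pixels"][:,:,::-1]
    if crop: x0,y0,x1,y1=crop; p=cv2.resize(p[y0:y1,x0:x1],None,fx=s,fy=s,interpolation=cv2.INTER_CUBIC)
    cv2.imwrite("pics/"+name,p)
def ray(im,uv):
    uv=np.array(uv,float).reshape(-1,1,2)
    n=cv2.undistortPoints(uv,im["mtx"],np.array(im["D"])).reshape(-1,2)
    V=np.array(im["view"]);C=-V[:3,:3].T@V[:3,3]
    d=np.c_[n,np.ones(len(n))]@V[:3,:3]
    return C,d
def plane(im,uv,z):
    C,d=ray(im,uv);t=(z-C[2])/d[:,2]
    return C+d*t[:,None]
def proj(im,P):
    V=np.array(im["view"]);rv=cv2.Rodrigues(V[:3,:3])[0]
    return cv2.projectPoints(np.array(P,float).reshape(-1,1,3),rv,V[:3,3],im["mtx"],np.array(im["D"]))[0].reshape(-1,2)
def tri(ims,uvs):
    A=np.zeros((3,3));b=np.zeros(3)
    for im,uv in zip(ims,uvs):
        C,d=ray(im,uv);d=d[0]/np.linalg.norm(d[0]);M=np.eye(3)-np.outer(d,d);A+=M;b+=M@C
    return np.linalg.solve(A,b)
def pose():
    o=get_obs();return np.array(o["ee_pos"]),R.from_rotvec(o["orientation"])
def frame(jaw_yaw,down=True,tilt=0):
    pass
def delta(p,Rt):
    """tool-axes shift (cm) and turn (deg) to world target"""
    p0,r0=pose()
    print("shift cm",np.round(r0.inv().apply(np.array(p)-p0)/10,2),"rot deg",np.round((r0.inv()*Rt).as_rotvec(degrees=True),2))
E
python3 - <<'E'
from h import *
im=snap("top","t1.png",(420,190,530,300),5)
save(im,"t2.png",(235,170,405,290),4)
save(im,"t3.png",(120,190,240,310),5)
p,r=pose();print(r.as_matrix().round(3))
E
```

```text
[[-0.    -0.975  0.221]
 [-0.001  0.221  0.975]
 [-1.     0.    -0.001]]
```

View pics/t1.png

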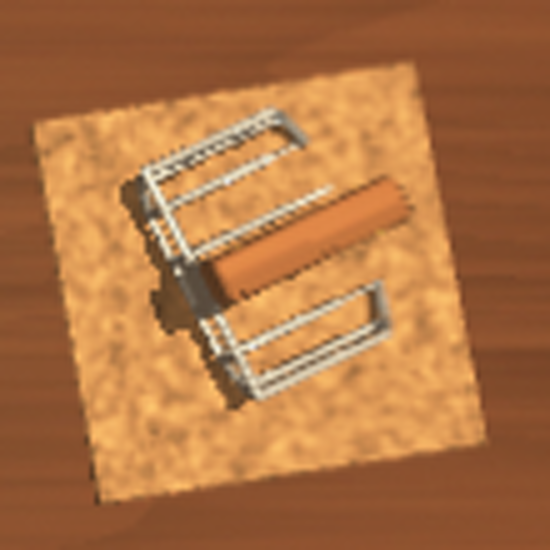

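View pics/t2.png

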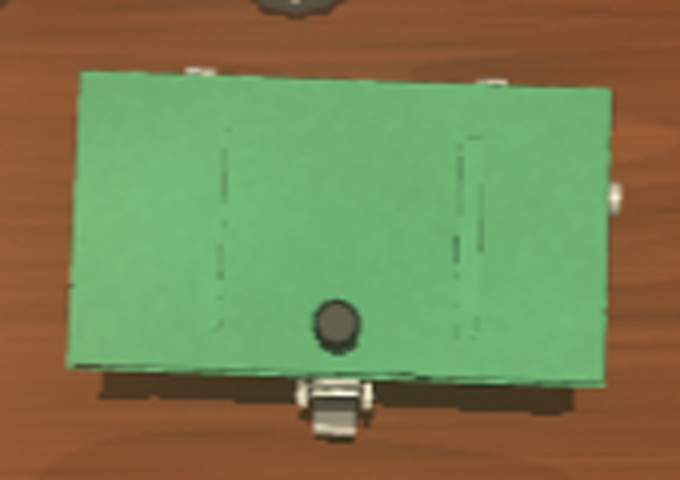

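View pics/t3.png

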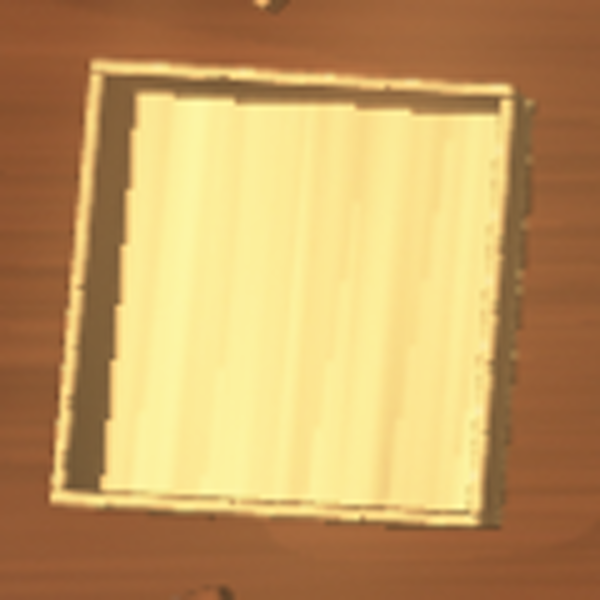

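Run:
```python
from h import *
im=snap("top")
c=plane(im,[[255,188],[387.75,192],[386,266.2],[251.75,261.5]],158.5);print(c.round(1),c.mean(0))
print(np.linalg.norm(np.diff(c,axis=0),axis=1))
for a,b in((0,1),(3,2)): print(np.degrees(np.arctan2(*(c[b]-c[a])[:2])),"(0=-y dir)")
k=plane(im,[[319,250.5]],199.5);print("knob",k)
# handle corners at top z
h=plane(im,np.array([[212,260],[385,178],[410,212],[228,303]])/5+[420,190],124);print(h.round(1))
g=h.mean(0);a=(h[1]+h[2]-h[0]-h[3]);yaw=np.degrees(np.arctan2(a[1],a[0]));print("handle mid",g,yaw)
m=plane(im,np.array([[33,122],[413,62],[487,438],[100,503]])/5+[420,190],4);print("mat",m.round(1),m.mean(0))
t=plane(im,np.array([[92,60],[513,87],[482,525],[50,502]])/5+[120,190],55);print("tray",t.round(1),t.mean(0))
print(np.linalg.norm(np.diff(t,axis=0),axis=1),np.degrees(np.arctan2(*(t[0]-t[3])[[1,0]])))
```

```text
[[ 631.8  153.5  158.5]
 [ 620.7 -137.   158.5]
 [ 458.4 -130.1  158.5]
 [ 470.9  160.1  158.5]] [545.42160894  11.62361403 158.5       ]
[290.68340155 162.45426104 290.50642357]
-177.81816926740964 (0=-y dir)
-177.53626001394167 (0=-y dir)
knob [[490.70742278  14.3777895  199.5       ]]
[[ 512.5 -305.6  124. ]
 [ 548.6 -383.4  124. ]
 [ 533.3 -393.9  124. ]
 [ 493.2 -312.   124. ]]
handle mid [ 521.88341388 -348.70923738  124.        ] -64.47535727041854
mat [[ 591.6 -252.     4. ]
 [ 619.8 -439.4    4. ]
 [ 434.4 -468.     4. ]
 [ 403.8 -279.7    4. ]] [ 512.39541535 -359.75930398    4.        ]
tray [[619.3 441.4  55. ]
 [605.2 243.1  55. ]
 [398.2 255.8  55. ]
 [411.1 456.   55. ]] [508.45100815 349.09687933  55.        ]
[198.78841323 207.38584789 200.67847616] -4.011980616056042
```

```bash
cat >> h.py <<'E'
TH=np.radians(-2.3); MO=np.array([547.5,12.0,0])
RM=R.from_euler('z',TH)
def M(p): return RM.apply(np.array(p,float))+MO
def Minv(p): return RM.inv().apply(np.array(p,float)-MO)
def ori(tau,yaw=0,sign=1):
    """tool pitched tau deg from down toward machine +x (after yaw about world z, deg, on top of machine yaw); jaw along machine y rotated by yaw"""
    t=np.radians(tau);x=np.array([np.sin(t),0,-np.cos(t)]);z=np.array([0,sign,0.]);y=np.cross(z,x)
    return R.from_euler('z',yaw,degrees=True)*RM*R.from_matrix(np.c_[x,y,z])
def go(grasp_m,O,frame=M):
    """target: grasp point in machine coords"""
    g=frame(grasp_m); delta(g+19*O.apply([1,0,0]),O)
E
python3 - <<'E'
from h import *
O=ori(30)
go([-149,0,260],O)
E
```

```text
shift cm [ -2.09 -39.42 -51.73] rot deg [-10.21  -2.79 -29.92]
```

```bash
python3 -m crank '[[[-1,-2,-5],[0,0,0],8.78],[[-1,-4,-5],[0,0,0],8.78],[[0,-4,-5],[0,0,0],8.78],[[0,-4,-5],[0,0,0],8.78],[[0,-4,-5],[0,0,0],8.78]]'
python3 -m crank '[[[0,-4,-5],[0,0,0],8.78],[[0,-4,-5],[0,0,0],8.78],[[0,-4,-5],[0,0,0],8.78],[[0,-4,-5],[0,0,0],8.78],[[0,-4,-5],[0,0,0],8.78]]'
python3 - <<'E'
from h import *
go([-149,0,260],ori(30));print(get_obs()["qpos"])
E
```

```text
t: 0.82
ee_pos: [255.8, 330.4, 242.4]
orientation: [-1.044, 1.305, 1.044]
ft_force: [0.8, 0.2, 0.1]
width: 87.6
t: 1.45
ee_pos: [392.5, 49.0, 242.7]
orientation: [-1.044, 1.305, 1.043]
ft_force: [1.2, 0.8, 0.5]
width: 87.8
shift cm [-0.09 -2.22 -2.72] rot deg [-10.24  -2.72 -29.85]
[ 9.40501495e-02  4.41344594e-02  2.08506354e+00  1.46373774e-04
  1.01124725e+00 -1.25386590e+00]
```

```bash
python3 -m crank '[[[0,-2.2,-2.7],[0,0,0],8.78],[[0,0,0],[-3.4,-0.9,-10],8.78],[[0,0,0],[-3.4,-0.9,-10],8.78],[[0,0,0],[-3.4,-0.9,-10],8.78],[[0,0,0],[0,0,0],8.78]]'
python3 - <<'E'
from h import *
go([-149,0,128],ori(30));print(get_obs()["qpos"])
snap("scene","s1.png");snap("top","t4.png",(235,170,405,290),4)
E
```

```text
t: 2.08
ee_pos: [403.9, 19.6, 240.6]
orientation: [-1.391, 0.845, 0.786]
ft_force: [-0.7, 0.0, 0.0]
width: 87.6
shift cm [11.41  6.05 -0.17] rot deg [-0.02 -0.08 -0.18]
[ 0.05714541 -0.14722587  2.38292023 -0.13073417  0.39056442 -1.36503208]
```

View pics/s1.png

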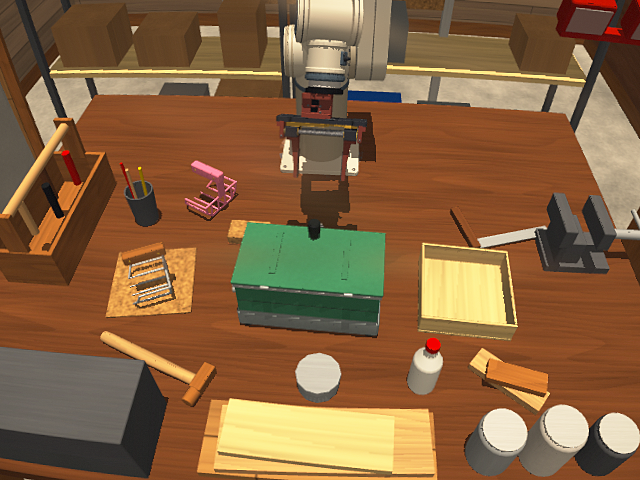

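```bash
python3 -m crank '[[[3.8,2,0],[0,0,0],8.78],[[3.8,2,0],[0,0,0],8.78],[[3.8,2,-0.1],[0,0,0],8.78],[[0,0,0],[0,0,0],8.78]]'
python3 - <<'E'
from h import *
go([-109,0,59],ori(30));print(get_obs()["qpos"])
snap("top","t5.png",(235,200,405,320),4)
E
```

```text
t: 2.68
ee_pos: [414.1, 17.0, 162.0]
orientation: [-1.404, 0.871, 0.77]
ft_force: [0.1, 0.8, -0.1]
width: 87.9
shift cm [12.06  2.94  0.41] rot deg [-0.08 -1.79 -0.43]
[ 0.07940006  0.08892336  2.443945   -0.73964696  0.13362143 -0.72982263]
```

View pics/t5.png

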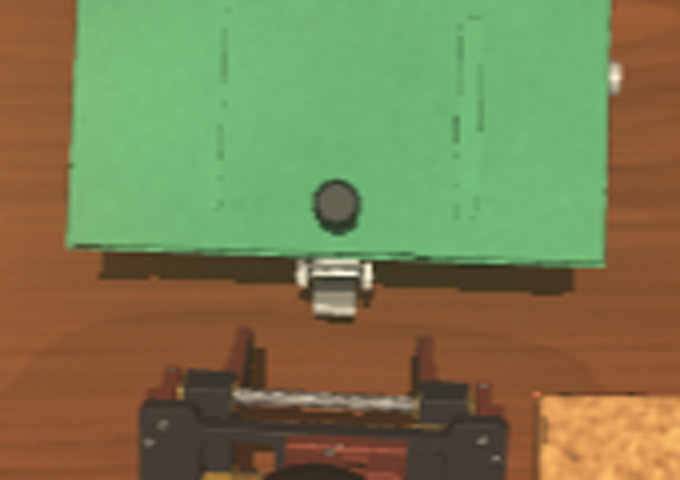

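```bash
python3 -m crank '[[[0,0,0],[0,-1.8,5],8.78],[[0,0,0],[0,0,4.5],8.78],[[0,0,0],[0,0,0],8.78]]'
python3 - <<'E'
from h import *
go([-109,0,59],ori(20));go([-150,0,130],ori(20));print(get_obs()["qpos"])
E
```

```text
t: 3.1
ee_pos: [415.1, 12.1, 163.8]
orientation: [-1.362, 0.957, 0.849]
ft_force: [-0.5, -0.1, -0.0]
width: 88.0
shift cm [12.42  2.12  0.91] rot deg [-0.55 -1.85  3.32]
shift cm [4.28 3.08 0.63] rot deg [-0.55 -1.85  3.32]
[ 0.0518509   0.08671051  2.37315582 -0.24524456  0.28735639 -1.24193014]
```

```bash
python3 -m crank '[[[0,2,0.9],[-0.5,-1.8,3.3],8.78],[[3,0,0],[0,0,0],8.78],[[3,0,0],[0,0,0],8.78],[[0,0,0],[0,0,0],8.78]]'
python3 - <<'E'
from h import *
go([-109,0,59],ori(20));print(get_obs()["qpos"])
snap("top","t6.png",(235,200,405,320),4)
E
```

```text
t: 3.6
ee_pos: [414.0, 20.8, 96.2]
orientation: [-1.33, 0.979, 0.922]
ft_force: [-0.1, 0.5, 0.3]
width: 88.0
shift cm [ 6.23 -1.1  -0.33] rot deg [ 0.06 -0.14 -0.39]
[ 0.04439676  0.2796717   2.38115147 -0.2175186   0.14313369 -1.27678423]
```

View pics/t6.png

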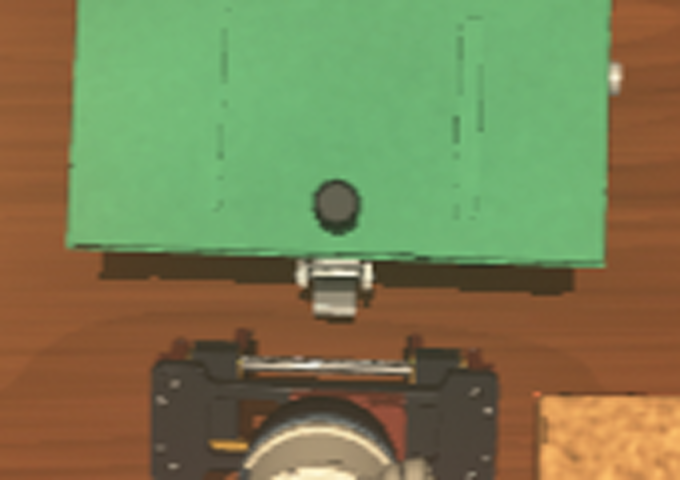

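```bash
cat >> h.py <<'E'
def got(tcp_m,O): delta(M(tcp_m),O)
E
python3 - <<'E'
from h import *
im=snap("top")
print((proj(im,[M([-109,0,63.5]),M([-113.5,0,59])])-[235,200])*4)
got([-106.7,0,51.3],ori(17))
E
```

```text
[[334.02321061 306.93741575]
 [333.80486397 314.77055098]]
shift cm [ 5.27 -0.95 -0.33] rot deg [ 0.04 -0.13  2.76]
```

```bash
python3 -m crank '[[[2.5,0,-0.3],[0,0,2.8],8.78],[[0,0,0],[0,0,0],8.78]]'
python3 - <<'E'
from h import *
got([-106.7,0,51.3],ori(17));print(get_obs()["qpos"])
E
```

```text
t: 3.95
ee_pos: [424.0, 17.4, 74.7]
orientation: [-1.312, 1.012, 0.955]
ft_force: [-0.4, -0.7, -0.5]
width: 87.6
shift cm [ 2.73 -0.93 -0.03] rot deg [-0.   -0.12  0.07]
[ 0.02933159  0.35059882  2.34281318 -0.14870885  0.15265317 -1.35735247]
```

```bash
python3 -m crank '[[[1.4,-0.5,0],[0,0,0],8.78],[[1.3,-0.4,0],[0,0,0],8.78],[[0,0,0],[0,0,0],8.78]]'
python3 - <<'E'
from h import *
got([-106.7,0,51.3],ori(17));print(get_obs()["qpos"])
snap("top","t7.png",(235,200,405,320),4)
E
```

```text
t: 4.32
ee_pos: [440.2, 16.9, 52.1]
orientation: [-1.312, 1.014, 0.958]
ft_force: [-0.2, 0.8, -0.6]
width: 88.0
shift cm [ 0.1  -0.04 -0.06] rot deg [ 0.05 -0.15 -0.09]
[ 0.02688321  0.42640725  2.31436582 -0.20430466  0.10876264 -1.30436364]
```

View pics/t7.png

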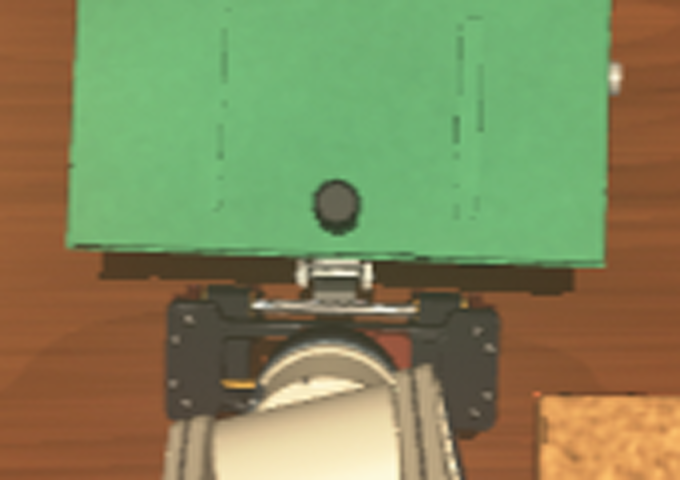

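```bash
python3 -m crank '[[[0,0,0],[0,0,2],8.78],[[0,0,0],[0,0,0],4],[[0,0,0],[0,0,0],2],[[0,0,0],[0,0,0],1.8],[[0,0,0],[0,0,0],1.8]]'
python3 - <<'E'
from h import *
got([-106.7,0,51.3],ori(15));o=get_obs();print(o["qpos"],o["width"],o["ft_force"])
E
```

```text
t: 5.0
ee_pos: [439.8, 16.9, 51.9]
orientation: [-1.298, 1.04, 0.985]
ft_force: [1.2, 0.5, 0.8]
width: 51.6
shift cm [ 0.08 -0.1  -0.05] rot deg [ 0.04 -0.15 -0.12]
[ 0.02481211  0.42595953  2.2932313  -0.1176984   0.16455299 -1.39252172] 51.58739653387509 [1.21727345 0.52503245 0.77691582]
```

```bash
python3 -m crank '[[[0,0,0],[0,0,0],1.5],[[0,0,0],[0,0,0],1.5],[[0,0,0],[0,0,0],1.5],[[0,0,0],[0,0,0],1.5],[[0,0,0],[0,0,0],1.5]]'
python3 -m crank '[[[0,0,0],[0,0,0],1.5],[[0,0,0],[0,0,0],1.5]]'
python3 - <<'E'
from h import *
p,r=pose();print(Minv(p))
O=r
for q in np.arange(0,2.41,.2):
    a=.295+q;d=np.array([-92-58.5*np.sin(a),0,115-58.5*np.cos(a)])-[-109,0,59]
    print(round(q,1),(r.inv().apply(RM.apply(d))/10).round(2))
E
```

```text
t: 5.62
ee_pos: [440.0, 17.3, 51.8]
orientation: [-1.298, 1.04, 0.985]
ft_force: [0.8, 5.6, -1.6]
width: 23.2
t: 5.88
ee_pos: [440.0, 17.3, 51.8]
orientation: [-1.298, 1.04, 0.985]
ft_force: [-0.4, 5.6, -0.3]
width: 23.7
[-107.63544943    0.93227164   51.81368615]
0.0 [-0.  0. -0.]
0.2 [-0.71  0.93 -0.  ]
0.4 [-1.6   1.69 -0.  ]
0.6 [-2.61  2.27 -0.  ]
0.8 [-3.72  2.63 -0.01]
1.0 [-4.88  2.77 -0.01]
1.2 [-6.05  2.67 -0.01]
1.4 [-7.17  2.34 -0.01]
1.6 [-8.2   1.8  -0.02]
1.8 [-9.11  1.06 -0.02]
2.0 [-9.85  0.16 -0.02]
2.2 [-10.39  -0.87  -0.02]
2.4 [-10.72  -1.99  -0.03]
```

```bash
python3 -m crank '[[[-0.71,0.93,0],[0,0,0],1.5],[[-0.89,0.76,0],[0,0,0],1.5],[[-1.01,0.58,0],[0,0,0],1.5],[[-1.11,0.36,0],[0,0,0],1.5]]'
python3 -m crank '[[[-1.16,0.14,0],[0,0,0],1.5],[[-1.17,-0.10,0],[0,0,0],1.5],[[-1.12,-0.33,0],[0,0,0],1.5],[[-1.03,-0.54,0],[0,0,0],1.5]]'
python3 - <<'E'
from h import *
snap("top","t8.png",(235,200,405,320),4)
p,r=pose();print(Minv(p))
E
```

```text
t: 6.38
ee_pos: [405.3, 18.8, 81.4]
orientation: [-1.298, 1.039, 0.984]
ft_force: [3.4, 5.0, -1.1]
width: 23.5
t: 6.88
ee_pos: [401.6, 19.0, 126.8]
orientation: [-1.297, 1.04, 0.985]
ft_force: [4.5, 4.0, -5.6]
width: 23.2
[-145.69279701    1.10113181  127.68539258]
```

View pics/t8.png

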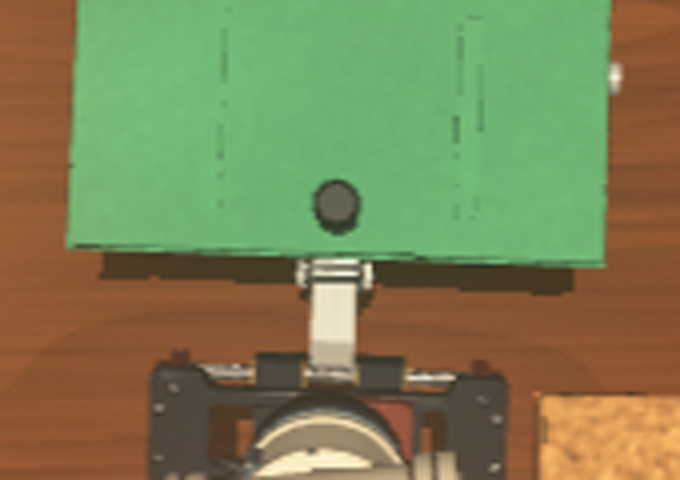

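```bash
python3 -m crank '[[[-0.91,-0.74,0],[0,0,0],1.5],[[-0.74,-0.9,0],[0,0,0],1.5],[[-0.54,-1.03,0],[0,0,0],1.5],[[-0.25,-0.8,0],[0,0,0],1.5],[[0,0,0],[0,0,0],1.5]]'
python3 - <<'E'
from h import *
snap("top","t9.png",(235,200,405,320),4)
p,r=pose();print(Minv(p),get_obs()["qpos"])
E
```

```text
t: 7.55
ee_pos: [427.8, 17.8, 158.6]
orientation: [-1.296, 1.042, 0.986]
ft_force: [-4.5, 4.4, 5.2]
width: 23.2
[-120.00039481    1.02325725  158.54965387] [ 0.02808357  0.14536776  2.26072066 -0.04255645  0.47945123 -1.46723467]
```

View pics/t9.png

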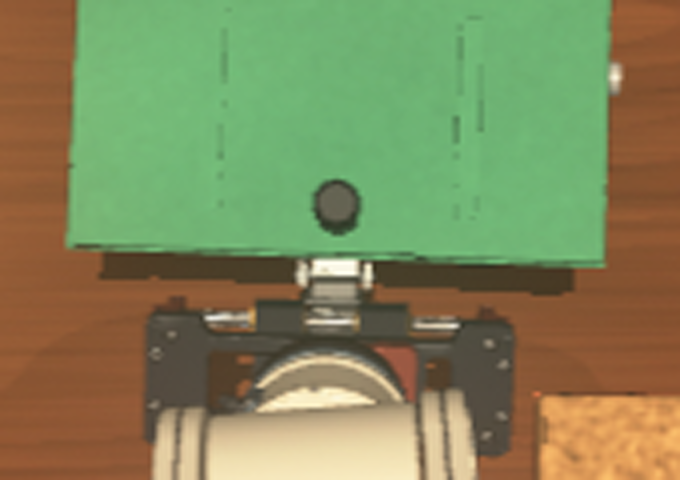

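Lever is near 2.3 rad. Open and retract, then look.

```bash
python3 -m crank '[[[0,0,0],[0,0,0],8.78],[[0,0,0],[0,0,0],8.78],[[0,0,0],[0,0,0],8.78],[[-3,0,0],[0,0,0],8.78],[[-5,0,0],[0,0,0],8.78]]'
python3 -m crank '[[[-4,0,0],[0,0,0],8.78],[[0,0,0],[0,0,0],8.78]]'
python3 - <<'E'
from h import *
im=snap("top","t10.png",(235,200,405,320),4)
p,r=pose();print(Minv(p),get_obs()["qpos"])
E
```

```text
t: 8.22
ee_pos: [407.3, 18.5, 236.0]
orientation: [-1.296, 1.043, 0.987]
ft_force: [1.3, 1.3, 0.4]
width: 69.5
t: 8.48
ee_pos: [399.5, 19.2, 278.0]
orientation: [-1.3, 1.035, 0.98]
ft_force: [0.5, -0.1, -0.6]
width: 87.0
[-148.94370586    1.13973442  276.13744228] [ 0.03508789 -0.1305068   2.18879328 -0.02993506  0.82108889 -1.47830613]
```

View pics/t10.png

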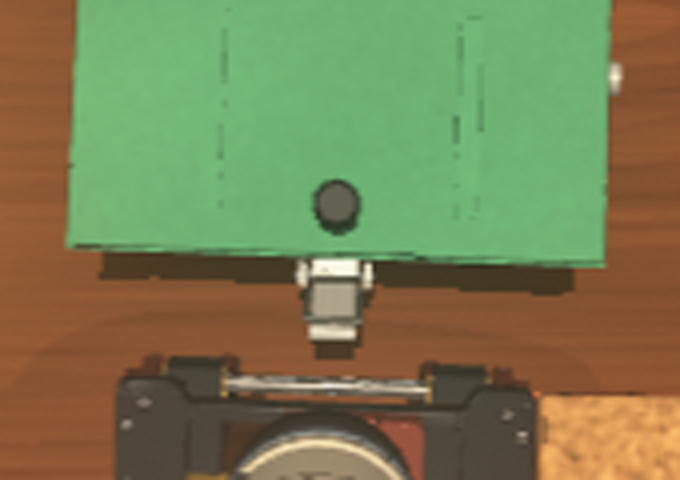

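Run:
```python
from h import *
go([-57,0,270],ori(0))
```

```text
shift cm [ 4.82 -8.22 -0.11] rot deg [ 1.000e-02 -1.400e-01  1.509e+01]
```

```bash
python3 -m crank '[[[2,-4.1,0],[0,0,0],8.78],[[2.8,-4.1,0],[0,0,0],8.78],[[0,0,-0.1],[0,0,8],8.78],[[0,0,0],[0,0,7],8.78],[[0,0,0],[0,0,0],8.78]]'
python3 - <<'E'
from h import *
go([-57,0,186.5],ori(0))
im=snap("top","t11.png",(235,200,405,320),4)
E
```

```text
t: 9.15
ee_pos: [490.5, 14.2, 247.5]
orientation: [-1.179, 1.233, 1.181]
ft_force: [1.0, 1.0, 0.4]
width: 88.0
shift cm [ 8.   -0.03  0.03] rot deg [-0.02 -0.16 -0.23]
```

View pics/t11.png

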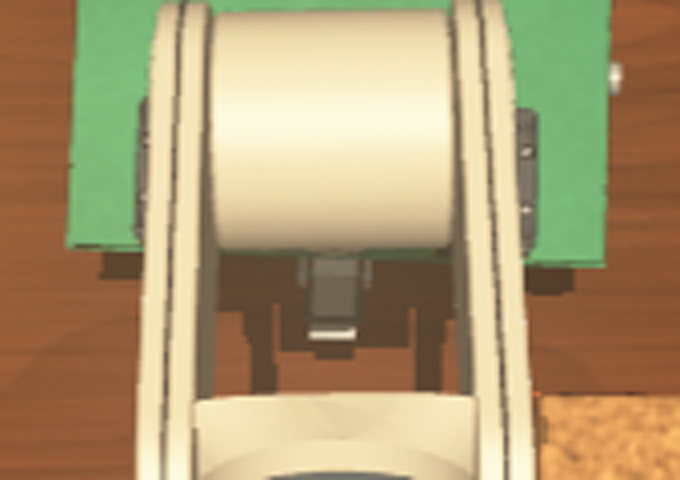

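```bash
python3 -m crank '[[[4,0,0],[0,0,0],8],[[4,0,0],[0,0,0],6],[[0,0,0],[0,0,0],2],[[0,0,0],[0,0,0],2],[[0,0,0],[0,0,0],2]]'
python3 -m crank '[[[0,0,0],[0,0,0],2],[[0,0,0],[0,0,0],2],[[0,0,0],[0,0,0],2],[[0,0,0],[0,0,0],2]]'
python3 - <<'E'
from h import *
go([-57,0,186.5],ori(0))
pp=np.array([-57,0,186.5])
for q in np.arange(0.15,1.76,.1):
    n=np.array([80-137*np.cos(q)+34*np.sin(q),0,152.5+137*np.sin(q)+34*np.cos(q)])
    print(round(q,2),(n-pp).round(1)[[0,2]]/10);pp=n
E
```

```text
t: 9.82
ee_pos: [490.3, 14.2, 171.3]
orientation: [-1.182, 1.229, 1.178]
ft_force: [0.9, -0.0, 0.7]
width: 43.5
t: 10.32
ee_pos: [489.9, 15.2, 170.5]
orientation: [-1.179, 1.229, 1.179]
ft_force: [-0.7, 6.8, 5.0]
width: 25.2
shift cm [ 0.3  -0.07 -0.09] rot deg [-0.03 -0.04 -0.04]
0.15 [0.66 2.01]
0.25 [0.61 1.27]
0.35 [0.73 1.21]
0.45 [0.85 1.13]
0.55 [0.95 1.04]
0.65 [1.05 0.94]
0.75 [1.14 0.83]
0.85 [1.22 0.71]
0.95 [1.28 0.59]
1.05 [1.34 0.45]
1.15 [1.37 0.32]
1.25 [1.4  0.18]
1.35 [1.41 0.04]
1.45 [ 1.41 -0.1 ]
1.55 [ 1.39 -0.24]
1.65 [ 1.36 -0.38]
1.75 [ 1.31 -0.51]
```

```bash
python3 -m crank '[[[-1,-0.3,0],[0,0,0],2],[[-1,-0.36,0],[0,0,0],2],[[-1.27,-0.61,0],[0,0,0],2],[[-1.21,-0.73,0],[0,0,0],2],[[-1.13,-0.85,0],[0,0,0],2]]'
python3 - <<'E'
from h import *
o=get_obs();print(Minv(o["ee_pos"]),o["width"])
im=snap("scene","s2.png",(220,150,420,300),4)
E
```

```text
t: 10.95
ee_pos: [513.2, 14.3, 224.4]
orientation: [-1.173, 1.239, 1.189]
ft_force: [-14.3, 5.0, 0.9]
width: 24.5
[-34.4134048    0.89155902 224.3753331 ] 24.51426397677648
```

View pics/s2.png

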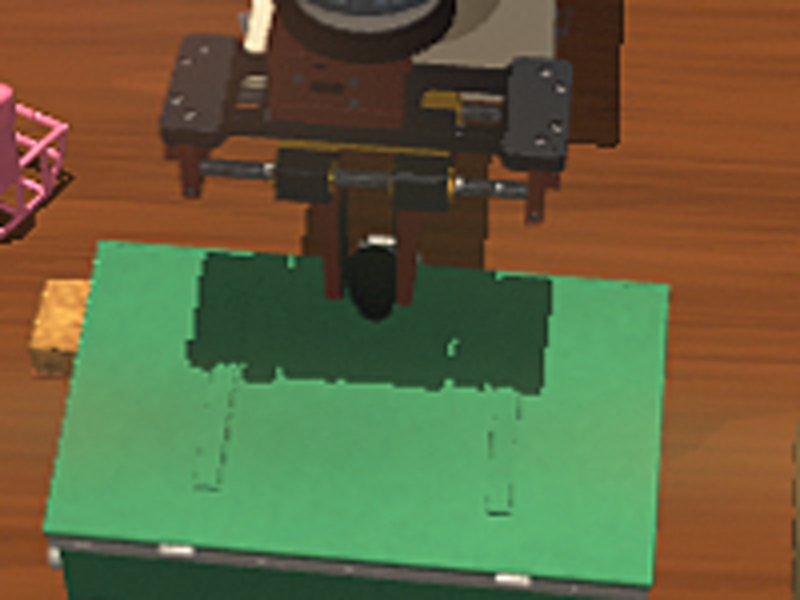

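Lid is opening with the knob held. Continue along the arc.

```bash
python3 -m crank '[[[-1.04,-0.95,0],[0,0,0],2],[[-0.94,-1.05,0],[0,0,0],2],[[-0.83,-1.14,0],[0,0,0],2],[[-0.71,-1.22,0],[0,0,0],2],[[-0.59,-1.28,0],[0,0,0],2]]'
python3 -m crank '[[[-0.45,-1.34,0],[0,0,0],2],[[-0.32,-1.37,0],[0,0,0],2],[[-0.18,-1.4,0],[0,0,0],2],[[-0.04,-1.41,0],[0,0,0],2]]'
python3 - <<'E'
from h import *
o=get_obs();print(Minv(o["ee_pos"]),o["width"])
n=lambda q:np.array([80-137*np.cos(q)+34*np.sin(q),0,152.5+137*np.sin(q)+34*np.cos(q)])
print(n(1.35))
im=snap("scene","s3.png",(220,100,420,250),4)
E
```

```text
t: 11.62
ee_pos: [575.2, 11.0, 267.4]
orientation: [-1.181, 1.23, 1.179]
ft_force: [0.2, 1.2, 0.1]
width: 19.8
t: 12.12
ee_pos: [630.6, 8.8, 276.3]
orientation: [-1.18, 1.231, 1.18]
ft_force: [0.2, 0.2, 0.4]
width: 19.9
[8.31167452e+01 1.01555575e-01 2.76335194e+02] 19.873022076146867
[ 83.17067803   0.         293.62032738]
```

View pics/s3.png

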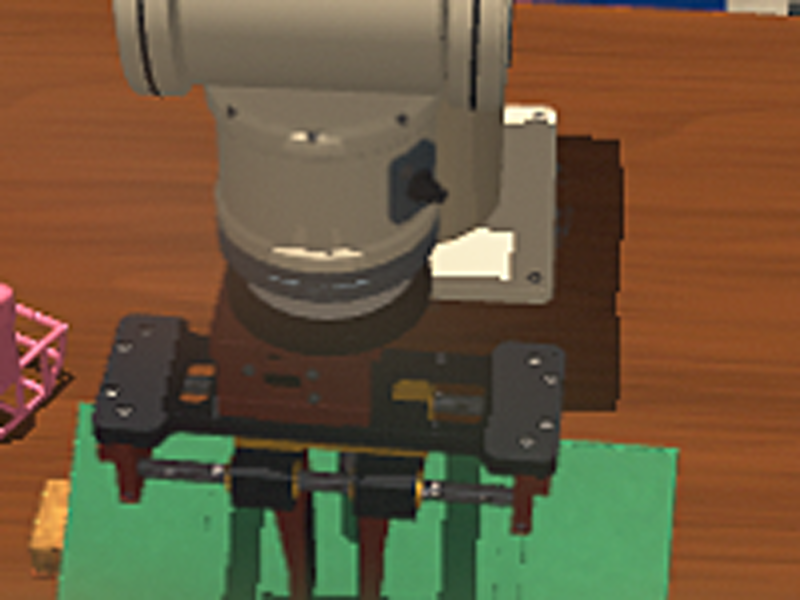

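```bash
python3 -m crank '[[[-3,0,0],[0,0,0],5],[[-3,0,0],[0,0,0],8.78],[[0,-3,0],[0,0,0],8.78],[[0,-5,0],[0,0,0],8.78],[[0,-6,0],[0,0,0],8.78]]'
python3 -m crank '[[[0,-6,0],[0,0,0],8.78],[[0,-6,0],[0,0,0],8.78],[[0,0,0],[0,0,0],8.78]]'
python3 - <<'E'
from h import *
im=snap("scene","s4.png",(200,80,440,260),3)
im=snap("top","t12.png",(235,100,405,300),3)
E
```

```text
t: 12.8
ee_pos: [770.8, 3.3, 336.7]
orientation: [-1.181, 1.231, 1.18]
ft_force: [0.6, -0.5, 1.2]
width: 66.4
t: 13.18
ee_pos: [892.1, -1.8, 328.8]
orientation: [-1.178, 1.235, 1.184]
ft_force: [-0.6, -0.7, -1.6]
width: 87.8
```

View pics/s4.png

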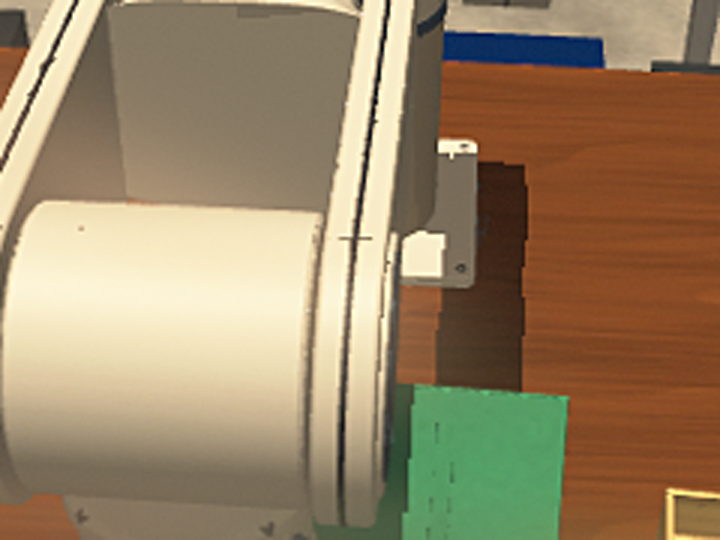

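View pics/t12.png

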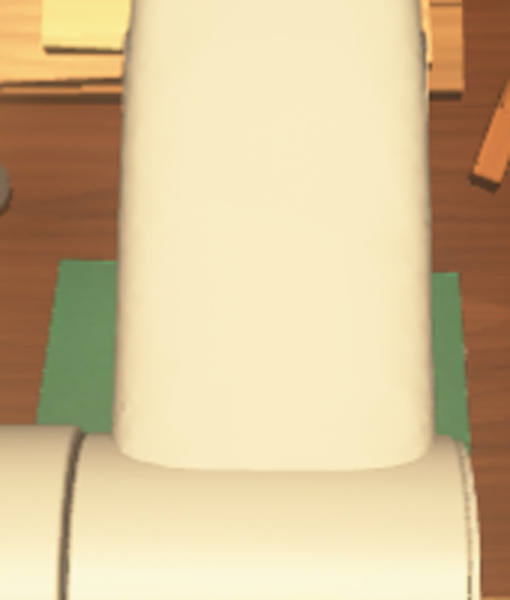

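Run:
```python
from h import *
im=get_image("scene")
C,d=ray(im,[[389,212.3]]);Cm=Minv(C);dm=RM.inv().apply(d[0]);t=(145.5-Cm[1])/dm[1];p=Cm+t*dm;print(p)
print("top corner radius",np.hypot(p[0]-80,p[2]-152.5), np.degrees(np.arctan2(p[2]-152.5,80-p[0])))
for th in np.arange(.2,.9,.1):
    c,s=np.cos(th),np.sin(th); print(th,proj(im,M([80-163*c+6*s,145,152.5+163*s+6*c])))
```

```text
[-28.75788836 145.5        268.39622332]
top corner radius 158.93461819351987 46.81994845604276
0.2 [[385.18746275 222.47741441]]
0.30000000000000004 [[385.90093699 218.64171026]]
0.4000000000000001 [[386.59355242 215.44022474]]
0.5000000000000001 [[387.25888317 212.92872098]]
0.6000000000000001 [[387.89003666 211.16214918]]
0.7000000000000002 [[388.47966061 210.19352745]]
0.8000000000000003 [[389.01997537 210.07254362]]
```

```bash
python3 -m crank '[[[-1,3,5],[0,0,0],8.78],[[-1,4,5],[0,0,0],8.78],[[-1,4,5],[0,0,0],8.78],[[0,4,5],[0,0,0],8.78],[[0,4,5],[0,0,0],8.78]]'
python3 -m crank '[[[0,4,5],[0,0,0],8.78],[[0,2,4],[0,0,0],8.78],[[0,0,0],[0,0,0],8.78]]'
python3 - <<'E'
from h import *
im=snap("scene","s5.png",(200,80,440,260),3)
im=snap("top","t13.png",(235,100,405,300),3)
E
```

```text
t: 13.95
ee_pos: [711.3, 250.9, 368.0]
orientation: [-1.181, 1.228, 1.178]
ft_force: [0.7, 0.5, -0.3]
width: 87.7
t: 14.32
ee_pos: [655.6, 343.6, 367.6]
orientation: [-1.183, 1.226, 1.182]
ft_force: [-0.5, 0.3, -0.5]
width: 87.7
```

View pics/s5.png

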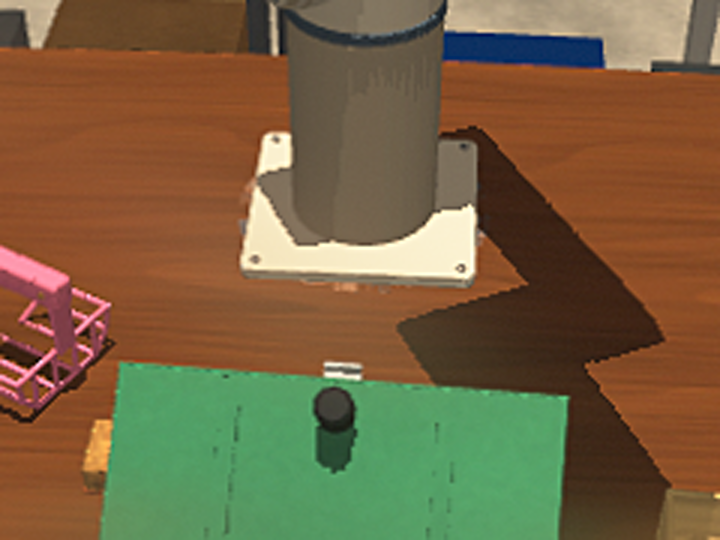

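View pics/t13.png

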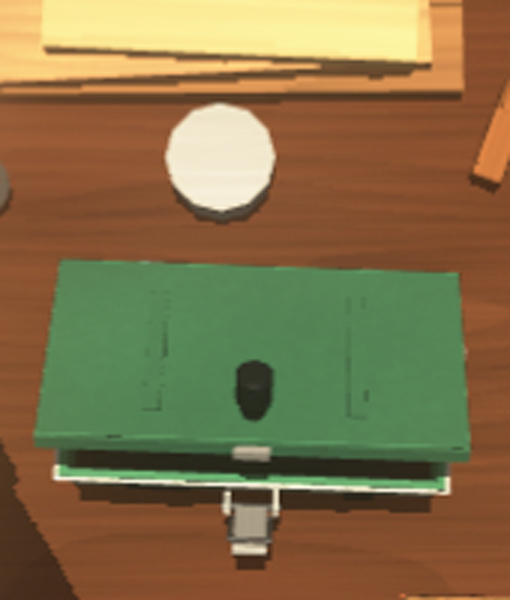

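```bash
cat >> h.py <<'E'
def knob(q,h=34.): return np.array([80-137*np.cos(q)+h*np.sin(q),0,152.5+137*np.sin(q)+h*np.cos(q)])
E
python3 - <<'E'
from h import *
a=get_image("scene");b=get_image("top")
p=Minv(tri([a,b],[(311.3,216.3),(319.7,224.3)]));print(p, np.arctan2(p[2]-152.5,80-p[0])-np.arctan2(47,137))
for q in(.4,.45,.5,.55): print(q,proj(b,M(knob(q,47))),proj(a,M(knob(q,47))))
q=.47
O=ori(-np.degrees(q)); 
n=O.apply([1,0,0])
print("above:");go(knob(q,34+90),O);go(knob(q),O)
E
```

```text
[ -9.21967731   1.52977409 261.61464953] 0.5548900594010326
0.4 [[319.43761183 234.37592506]] [[310.88840335 213.96687364]]
0.45 [[319.51198701 231.63639346]] [[310.56301626 213.82136447]]
0.5 [[319.59152555 228.75682806]] [[310.2180318  213.86767966]]
0.55 [[319.67603023 225.74494066]] [[309.85390896 214.10998507]]
above:
shift cm [  5.87   9.23 -33.18] rot deg [-0.1  -0.12 26.88]
shift cm [ 13.9   13.3  -33.17] rot deg [-0.1  -0.12 26.88]
```

```bash
python3 -m crank '[[[0,1,-5.5],[0,0,10],8.78],[[0,0,-5.5],[0,0,10],8.78],[[0,0,-5.5],[0,0,10],8.78],[[0,0,-5.5],[0,0,2.1],8.78],[[0,0,-5.5],[0,0,0],8.78]]'
python3 - <<'E'
from h import *
q=.56
O=ori(-np.degrees(q)); 
print("above:");go(knob(q,34+90),O)
E
```

```text
t: 15.15
ee_pos: [638.0, 62.8, 364.1]
orientation: [-0.848, 1.623, 1.58]
ft_force: [-0.3, 0.1, 0.4]
width: 87.6
above:
shift cm [ 7.89  3.11 -5.44] rot deg [-0.23 -0.04 -0.27]
```

```bash
python3 -m crank '[[[0,1.6,-2.7],[0,0,0],8.78],[[0,1.5,-2.7],[0,0,0],8.78],[[4,0,0],[0,0,0],8.78],[[3.9,0,0],[0,0,0],8.78],[[0,0,0],[0,0,0],8.78]]'
python3 - <<'E'
from h import *
q=.56
O=ori(-np.degrees(q)); 
go(knob(q),O)
print(get_obs()["qpos"])
im=snap("scene","s6.png",(200,80,440,260),3)
im=snap("top","t14.png",(235,100,405,300),3)
E
```

```text
t: 15.78
ee_pos: [565.2, 14.6, 314.4]
orientation: [-0.849, 1.624, 1.583]
ft_force: [0.0, 0.8, 0.8]
width: 87.7
shift cm [ 8.9  -0.25 -0.32] rot deg [-0.11 -0.12 -0.39]
[-0.00451601  0.54418045  1.32929627  0.01772597  1.83465269 -1.53417718]
```

View pics/s6.png

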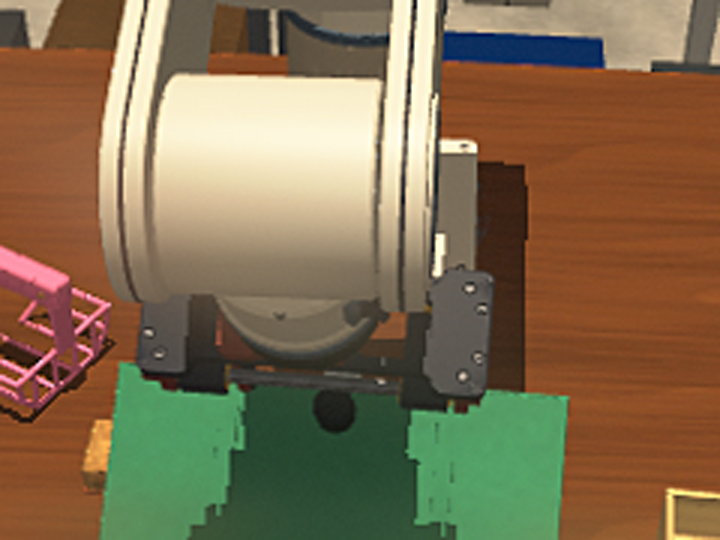

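View pics/t14.png

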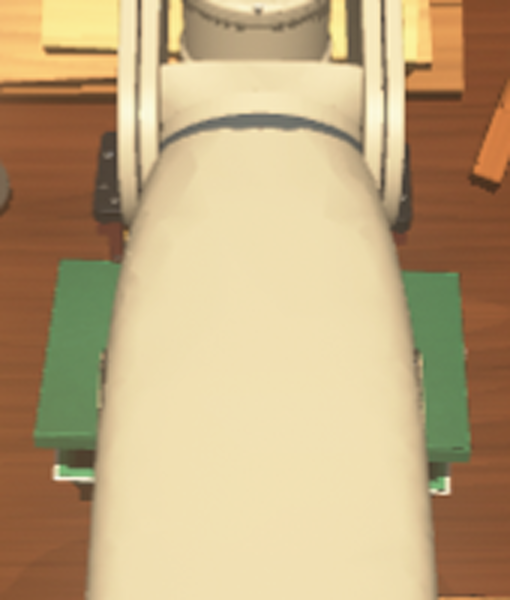

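```bash
python3 -m crank '[[[4.4,-0.2,-0.3],[0,0,0],8],[[4.4,0,0],[0,0,0],6],[[0,0,0],[0,0,0],2],[[0,0,0],[0,0,0],2],[[0,0,0],[0,0,0],2]]'
python3 -m crank '[[[0,0,0],[0,0,0],2],[[0,0,0],[0,0,0],2],[[0,0,0],[0,0,0],2],[[0,0,0],[0,0,0],2]]'
python3 - <<'E'
from h import *
q=.56
O=ori(-np.degrees(q)); 
go(knob(q),O)
O1=ori(-np.degrees(q+.1))
g=knob(q+.1)-knob(q)+19*(RM.inv()*O1).apply([1,0,0])-19*(RM.inv()*O).apply([1,0,0])
print((RM.inv()*O).inv().apply(g)/10)
E
```

```text
t: 16.5
ee_pos: [524.2, 13.9, 241.7]
orientation: [-0.855, 1.618, 1.578]
ft_force: [-0.2, 0.4, -0.7]
width: 43.4
t: 17.0
ee_pos: [522.3, 13.9, 240.1]
orientation: [-0.853, 1.62, 1.58]
ft_force: [0.9, -0.4, 2.1]
width: 25.6
shift cm [ 0.33  0.13 -0.09] rot deg [-0.08 -0.13 -0.09]
[-1.36022406e+00 -2.18193061e-01  5.02207401e-17]
```

```bash
python3 -m crank '[[[-1.36,-0.22,0],[0,0,5.7],2],[[-1.36,-0.22,0],[0,0,5.7],2],[[-1.36,-0.22,0],[0,0,5.7],2],[[-1.36,-0.22,0],[0,0,5.7],2]]'
python3 - <<'E'
from h import *
q=.96
O=ori(-np.degrees(q)); 
go(knob(q),O)
print(get_obs()["qpos"])
E
```

```text
t: 17.5
ee_pos: [564.0, 12.1, 274.1]
orientation: [-0.546, 1.876, 1.847]
ft_force: [-1.3, -0.9, -7.3]
width: 25.3
shift cm [ 0.27  0.09 -0.07] rot deg [-0.14 -0.1  -0.24]
[-0.01162392  0.79056646  1.17471879  0.02582825  2.14023643 -1.53810655]
```

```bash
python3 -m crank '[[[-1.36,-0.22,0],[0,0,5.7],2],[[-1.36,-0.22,0],[0,0,5.7],2],[[-1.36,-0.22,0],[0,0,5.7],2],[[-1.36,-0.22,0],[0,0,5.7],2]]'
python3 - <<'E'
from h import *
q=1.36
O=ori(-np.degrees(q)); 
go(knob(q),O)
o=get_obs();print(o["qpos"])
r=R.from_rotvec(o["orientation"])
for k in (1.45,1.54,1.63,1.72): print(r.inv().apply(RM.apply(knob(k)-knob(k-.09)))/10)
E
```

```text
t: 18.0
ee_pos: [616.3, 9.9, 289.2]
orientation: [-0.177, 2.101, 2.086]
ft_force: [-4.0, -2.4, -8.3]
width: 25.3
shift cm [ 0.27  0.1  -0.06] rot deg [-0.18 -0.02 -0.1 ]
[-0.01531249  1.05287528  0.86481198  0.04538269  2.58513554 -1.52392991]
[-1.21820637e+00 -3.58899137e-01  7.41464512e-04]
[-1.18101858e+00 -4.66936620e-01  1.09596222e-03]
[-1.134271   -0.57119447  0.00144159]
[-1.07834202 -0.67082876  0.00177555]
```

```bash
python3 -m crank '[[[-1.22,-0.36,0],[0,0,-2],2],[[-1.18,-0.47,0],[0,0,-2],2],[[-1.1,-0.55,0],[0,0,-2],2],[[-0.7,-0.4,0],[0,0,-2],2],[[0,0,0],[0,0,0],2]]'
python3 - <<'E'
from h import *
o=get_obs();print(o["qpos"])
p=Minv(o["ee_pos"]);r=RM.inv()*R.from_rotvec(o["orientation"]);g=p-19*r.apply([1,0,0]);print(g,np.arctan2(g[2]-152.5,80-g[0])-np.arctan2(34,137))
E
```

```text
t: 18.62
ee_pos: [661.3, 7.9, 280.7]
orientation: [-0.318, 2.024, 2.003]
ft_force: [-1.5, -2.8, -13.8]
width: 25.0
[-0.01622001  1.08498848  0.71992555  0.03950085  2.55502836 -1.52609301]
[131.68353321   0.5245114  287.24227567] 1.6938015571079428
```

```bash
python3 -m crank '[[[0,0,0],[0,0,0],8],[[0,0,0],[0,0,0],8],[[0,0,0],[0,0,0],8.78],[[-3,0,0],[0,0,-3],8.78],[[-4,0,0],[0,0,-6],8.78]]'
python3 -m crank '[[[-3,0,0],[0,0,-10],8.78],[[-3,-1,0],[0,0,-10],8.78],[[-5,0,0],[0,0,-10],8.78],[[-5,0,0],[0,0,-10],8.78],[[-3,0,0],[0,0,-10],8.78]]'
python3 - <<'E'
from h import *
print(get_obs()["qpos"]);delta([520,-200,380],ori(0))
im=snap("scene","s7.png")
E
```

```text
t: 19.25
ee_pos: [726.5, 6.0, 310.6]
orientation: [-0.462, 1.934, 1.909]
ft_force: [1.3, 0.6, -0.2]
width: 71.8
t: 19.88
ee_pos: [852.7, 1.3, 448.5]
orientation: [-1.088, 1.358, 1.31]
ft_force: [1.4, -0.4, -0.0]
width: 87.6
[-0.01332303  0.84543093  0.42959317  0.00268524  2.04582716 -1.54284207]
shift cm [ 12.57  30.68 -21.43] rot deg [-1.000e-02 -1.400e-01 -1.027e+01]
```

View pics/s7.png

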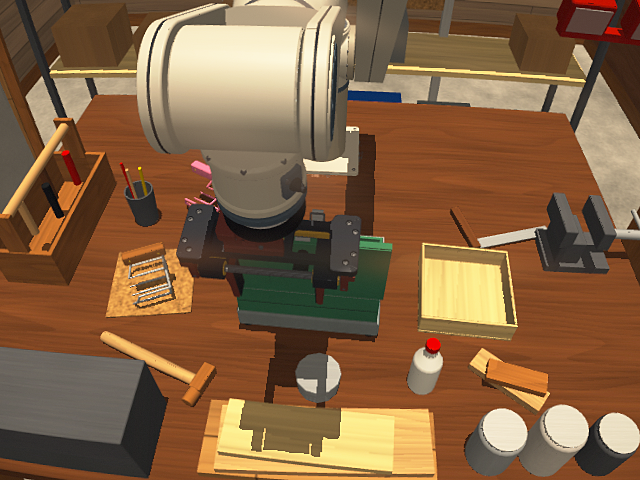

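```bash
python3 -m crank '[[[0,0,-5.5],[0,0,-5],8.78],[[0,0,-5.5],[0,0,-5],8.78],[[0,0,-5.5],[0,0,0],8.78],[[0,3,-5],[0,0,0],8.78],[[0,4,-5],[0,0,0],8.78]]'
python3 -m crank '[[[0,4,-4],[0,0,0],8.78],[[0,4,-3],[0,0,0],8.78],[[0,4,0],[0,0,0],8.78],[[0,0,0],[0,0,0],8.78]]'
python3 - <<'E'
from h import *
print(get_obs()["qpos"])
im=snap("scene","s8.png")
im=snap("top","t15.png",(235,130,405,290),4)
im=snap("top","t15b.png")
E
```

```text
t: 20.55
ee_pos: [770.0, -260.9, 445.8]
orientation: [-1.171, 1.242, 1.193]
ft_force: [0.2, -0.3, 1.1]
width: 87.8
t: 21.05
ee_pos: [646.1, -325.1, 450.2]
orientation: [-1.171, 1.242, 1.19]
ft_force: [0.8, -0.3, 1.1]
width: 87.5
[-0.4790705   0.44138177  1.09690787 -0.00837562  1.61783931 -2.00787577]
```

View pics/s8.png

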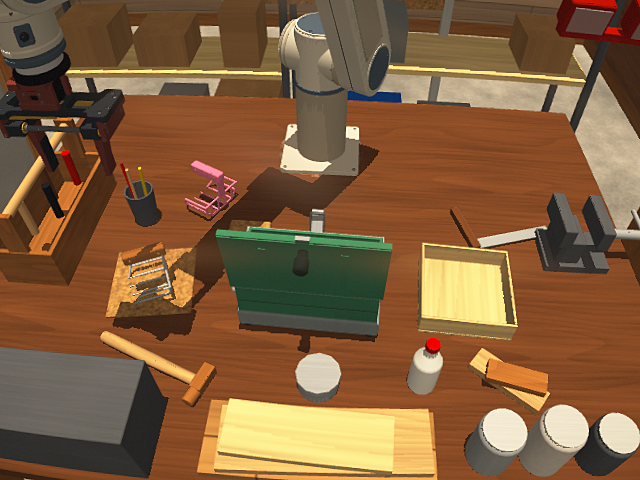

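View pics/t15.png

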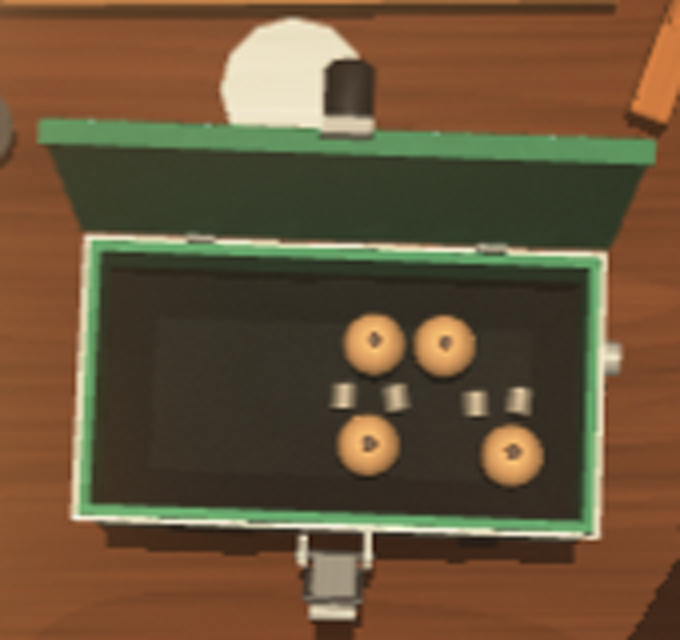

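View pics/t15b.png

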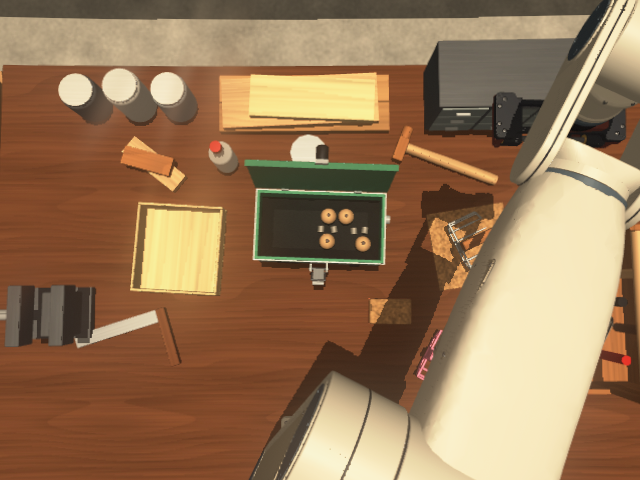

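Run:
```python
from h import *
im=snap("scene","s9.png",(90,220,210,330),5)
im=snap("top","t16.png",(420,180,530,300),5)
c=plane(im,np.array([[88,236],[607,252],[599,538],[73,520]])/4+[235,130],150);print(c.round(1),c.mean(0).round(1))
for a,b in((0,1),(3,2)): 
    v=c[a]-c[b];print(np.degrees(np.arctan2(-v[0],v[1])))
for a,b in((0,3),(1,2)): 
    v=c[a]-c[b];print(np.degrees(np.arctan2(v[1],v[0])))
B=plane(im,np.array([[374,344],[444,345],[368,445],[512,455]])/4+[235,130],93+6)
print(Minv(B).round(1))
C=plane(im,np.array([[344,396],[397,397],[475,403],[519,401]])/4+[235,130],83)
print(Minv(C).round(1))
```

```text
[[ 631.1  150.2  150. ]
 [ 620.  -135.8  150. ]
 [ 462.4 -128.5  150. ]
 [ 474.5  158.   150. ]] [547.   10.9 150. ]
-2.222774488937978
-2.4185775696984453
-2.848634310176587
-2.6448895927460865
[[ 30.1 -18.6  99. ]
 [ 30.8 -58.7  99. ]
 [-28.2 -16.9  99. ]
 [-31.2 -99.3  99. ]]
[[   1.3   -2.3   83. ]
 [   1.7  -33.    83. ]
 [  -0.3  -78.4   83. ]
 [   1.7 -103.8   83. ]]
```

View pics/s9.png

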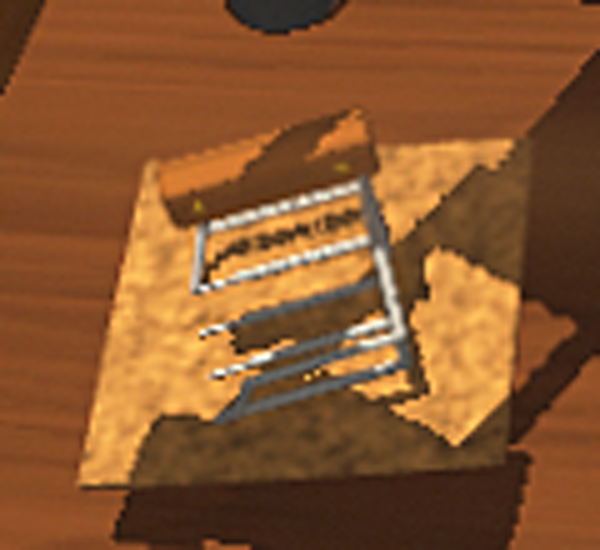

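View pics/t16.png

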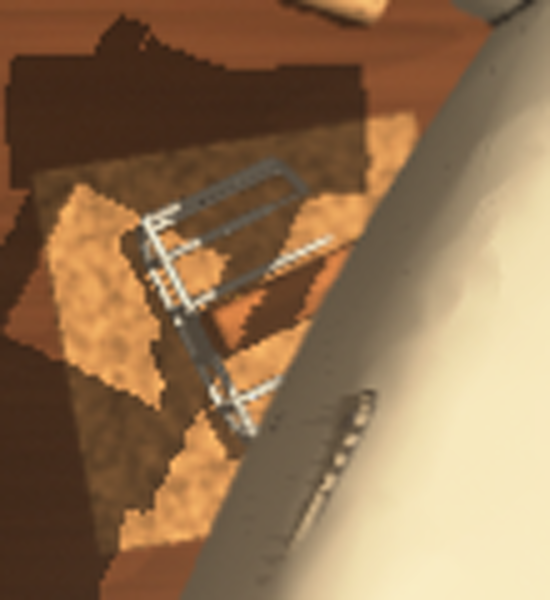

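```bash
cat >> h.py <<'E'
MO=np.array([547.3,11.5,0]);TH=np.radians(-2.4);RM=R.from_euler('z',TH)
TS=np.array([[0,-1,0],[0,0,1],[-1,0,0.]])
def sori(yaw,pitch=0,roll=0):
    """scoop x heading (deg world), pitch>0 nose up"""
    S=R.from_euler('z',yaw,degrees=True)*R.from_euler('y',-pitch,degrees=True)
    return S, S*R.from_matrix(TS)
GO=np.array([-10,0,88.])   # TCP in scoop frame
def gos(p,yaw,pitch=0):
    """scoop origin p world"""
    S,O=sori(yaw,pitch); delta(np.array(p)+S.apply(GO),O)
E
python3 - <<'E'
from h import *
S,O=sori(-64.5)
delta([521.9,-348.7,92+110],O)
E
```

```text
shift cm [24.87 12.3  -2.9 ] rot deg [62.25 -0.58 -0.72]
```

```bash
python3 -m crank '[[[4,4,-1],[10.4,-0.1,-0.1],8.78],[[4,4,-1],[10.4,-0.1,-0.1],8.78],[[4,4.3,-0.9],[10.4,-0.1,-0.1],8.78],[[0,0,0],[10.4,-0.1,-0.1],8.78],[[0,0,0],[10.4,-0.1,-0.1],8.78]]'
python3 -m crank '[[[4,0,0],[10.2,-0.1,-0.1],8.78],[[0,0,0],[0,0,0],8.78]]'
python3 - <<'E'
from h import *
S,O=sori(-64.5)
delta([521.9,-348.7,92],O);delta([521.9,-348.7,202],O)
E
```

```text
t: 21.92
ee_pos: [522.6, -325.0, 329.9]
orientation: [-0.481, 1.52, 0.487]
ft_force: [-0.0, -1.2, 0.1]
width: 87.8
t: 22.18
ee_pos: [521.6, -324.2, 287.8]
orientation: [-0.347, 1.547, 0.356]
ft_force: [-0.7, -0.6, 0.3]
width: 87.8
shift cm [19.57 -2.35 -0.96] rot deg [ 0.14 -0.2  -0.38]
shift cm [ 8.57 -2.28 -1.  ] rot deg [ 0.14 -0.2  -0.38]
```

```bash
python3 -m crank '[[[3,-2.3,-1],[0.1,-0.2,-0.4],8.78],[[4,0,0],[0,0,0],8.78],[[0,0,0],[0,0,0],8.78]]'
python3 - <<'E'
from h import *
S,O=sori(-64.5)
delta([521.9,-348.7,92],O)
im=snap("scene","s10.png",(70,200,230,320),5)
E
```

```text
t: 22.55
ee_pos: [522.7, -349.8, 218.9]
orientation: [-0.351, 1.541, 0.349]
ft_force: [-0.9, 0.3, -1.4]
width: 87.9
shift cm [12.69  0.15 -0.03] rot deg [0.09 0.03 0.07]
```

View pics/s10.png

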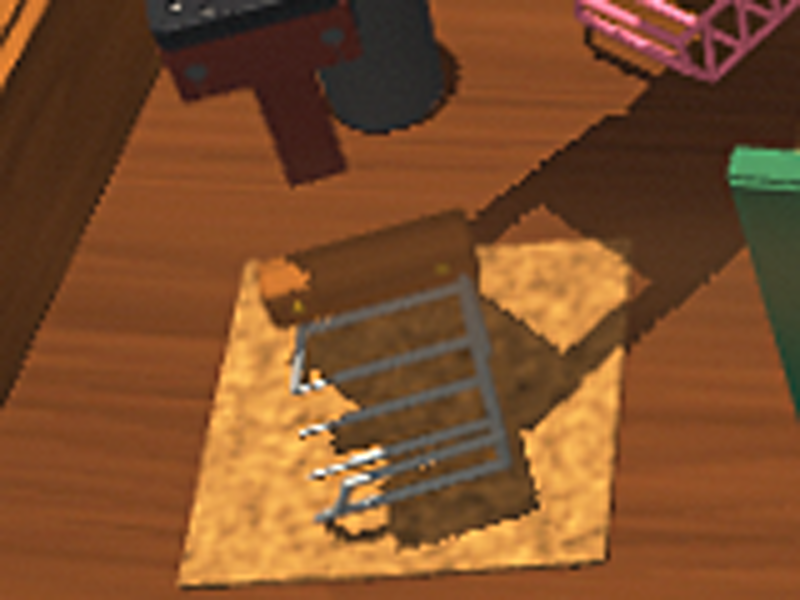

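```bash
python3 -m crank '[[[5,0.1,0],[0,0,0],8.78],[[5,0,0],[0,0,0],8],[[2.6,0,0],[0,0,0],6],[[0,0,0],[0,0,0],1.7],[[0,0,0],[0,0,0],1.7]]'
python3 -m crank '[[[0,0,0],[0,0,0],1.7],[[0,0,0],[0,0,0],1.7],[[0,0,0],[0,0,0],1.7],[[0,0,0],[0,0,0],1.7],[[0,0,0],[0,0,0],1.7]]'
python3 - <<'E'
from h import *
S,O=sori(-64.5)
delta([521.9,-348.7,92],O);print(get_obs()["width"])
E
```

```text
t: 23.22
ee_pos: [525.5, -351.2, 97.4]
orientation: [-0.354, 1.536, 0.342]
ft_force: [-0.2, -0.8, -0.1]
width: 53.5
t: 23.85
ee_pos: [523.7, -350.4, 95.1]
orientation: [-0.352, 1.538, 0.343]
ft_force: [-1.3, 0.2, 3.7]
width: 21.9
shift cm [ 0.31  0.24 -0.09] rot deg [-0.11  0.19  0.35]
21.91502203354125
```

```bash
cat >> h.py <<'E'
GO=np.array([-8,0,91.])
YS=-92.4
E
python3 -m crank '[[[-3,0,0],[0,0,0],1.7],[[-5,0,0],[0,0,0],1.7],[[-6,0,0],[0,0,0],1.7],[[-6,0,0],[0,0,0],1.7],[[0,0,0],[0,0,0],1.7]]'
python3 - <<'E'
from h import *
gos(M([-3,61,190]),YS)
im=snap("scene","s11.png",(70,140,250,275),4)
E
```

```text
t: 24.48
ee_pos: [524.8, -350.9, 300.1]
orientation: [-0.357, 1.532, 0.337]
ft_force: [0.6, 0.4, -2.3]
width: 21.7
shift cm [ 1.54 38.05 20.51] rot deg [27.79  0.66  0.69]
```

View pics/s11.png

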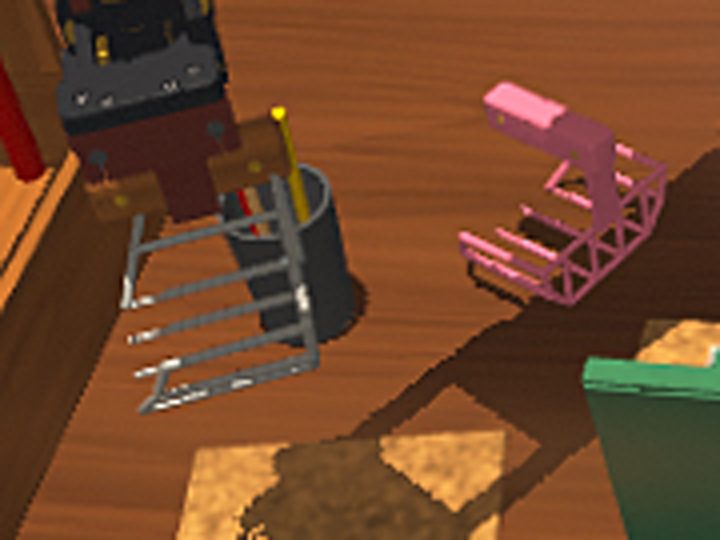

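```bash
python3 -m crank '[[[0,0,0],[9.3,0.2,0.2],1.7],[[0,0,0],[9.3,0.2,0.2],1.7],[[0,0,0],[9.2,0.2,0.2],1.7],[[0,0,0],[0,0,0],1.7]]'
python3 - <<'E'
from h import *
gos(M([-3,61,190]),YS)
E
```

```text
t: 25.02
ee_pos: [521.6, -348.7, 292.0]
orientation: [0.037, 1.581, -0.027]
ft_force: [-0.5, 1.0, -2.5]
width: 21.6
shift cm [ 1.36 42.99  0.83] rot deg [ 0.08 -0.61 -0.36]
```

```bash
python3 -m crank '[[[0,4,0.2],[0,-0.3,-0.2],1.7],[[0,5,0.2],[0,-0.3,-0.2],1.7],[[0,5,0.2],[0,0,0],1.7],[[0,5,0.1],[0,0,0],1.7],[[0,5,0],[0,0,0],1.7]]'
python3 -m crank '[[[0,5,0],[0,0,0],1.7],[[0,5,0],[0,0,0],1.7],[[0,5,0],[0,0,0],1.7],[[0,4,0],[0,0,0],1.7],[[0,0,0],[0,0,0],1.7]]'
python3 - <<'E'
from h import *
gos(M([-3,61,77]),YS)
im=snap("top","t17.png",(235,130,405,290),4)
im=snap("scene","s12.png",(220,100,420,250),4)
E
```

```text
t: 25.65
ee_pos: [538.9, -108.3, 293.1]
orientation: [0.028, 1.569, -0.032]
ft_force: [1.0, 0.2, -2.0]
width: 21.9
t: 26.28
ee_pos: [546.8, 82.2, 292.4]
orientation: [0.025, 1.569, -0.03]
ft_force: [-0.7, 0.4, -3.3]
width: 22.3
shift cm [12.45 -0.12  0.02] rot deg [0.4  0.08 0.18]
```

View pics/t17.png

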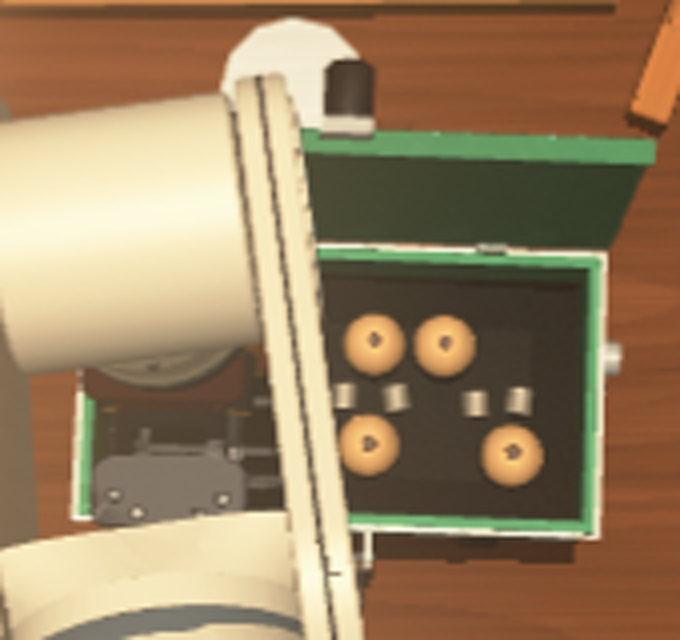

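View pics/s12.png

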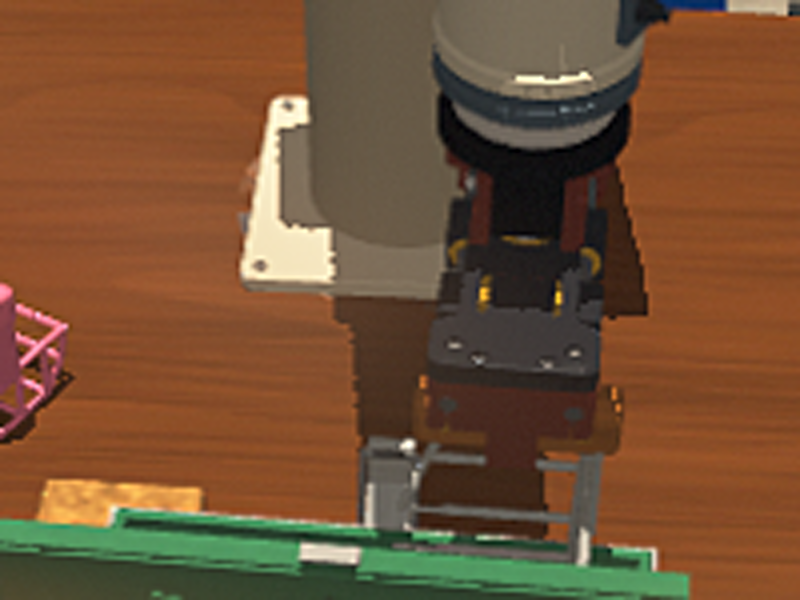

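```bash
python3 -m crank '[[[4,0,0],[0.4,0,0.2],1.7],[[4,0,0],[0,0,0],1.7],[[2.5,0,0],[0,0,0],1.7],[[0,0,0],[0,0,0],1.7]]'
python3 - <<'E'
from h import *
gos(M([-3,61,75]),YS)
im=snap("top","t18.png",(235,130,405,290),4)
E
```

```text
t: 26.88
ee_pos: [546.3, 78.2, 186.7]
orientation: [0.038, 1.572, -0.039]
ft_force: [-0.1, -0.9, -2.2]
width: 22.3
shift cm [2.07 0.24 0.08] rot deg [-0.42 -0.08  0.04]
```

View pics/t18.png

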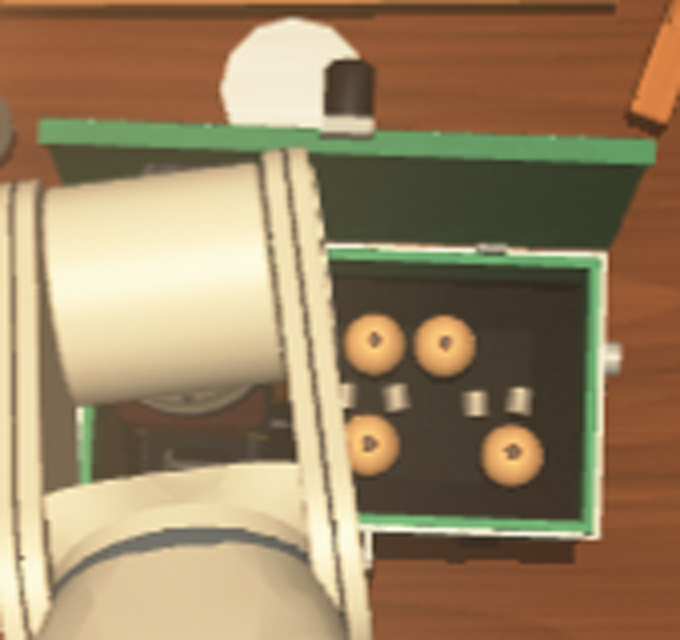

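Down onto the floor, small steps with force watch.

```bash
python3 -m crank '[[[0.8,0.2,0],[-0.4,0,0],1.7],[[0.5,0,0],[0,0,0],1.7],[[0,0,0],[0,0,0],1.7]]'
python3 -m crank '[[[0.4,0,0],[0,0,0],1.7],[[0,0,0],[0,0,0],1.7]]'
python3 - <<'E'
from h import *
gos(M([-3,61,75]),YS)
E
```

```text
t: 27.3
ee_pos: [548.1, 81.7, 175.9]
orientation: [0.033, 1.567, -0.033]
ft_force: [-0.3, -0.1, -2.0]
width: 21.5
t: 27.55
ee_pos: [548.1, 81.8, 171.7]
orientation: [0.033, 1.567, -0.033]
ft_force: [-1.0, 0.4, -2.1]
width: 21.9
shift cm [ 0.57 -0.12 -0.08] rot deg [ 0.    0.19 -0.01]
```

```bash
python3 -m crank '[[[0.3,0,0],[0,0,0],1.7],[[0,0,0],[0,0,0],1.7]]'
python3 -m crank '[[[0.2,0,0],[0,0,0],1.7],[[0,0,0],[0,0,0],1.7]]'
python3 -m crank '[[[0.1,0,0],[0,0,0],1.7],[[0,0,0],[0,0,0],1.7]]'
```

```text
t: 27.8
ee_pos: [548.1, 81.7, 168.7]
orientation: [0.033, 1.567, -0.033]
ft_force: [-0.0, 0.0, -2.3]
width: 22.0
t: 28.05
ee_pos: [548.1, 81.7, 166.7]
orientation: [0.033, 1.567, -0.033]
ft_force: [0.2, -0.3, -2.6]
width: 21.5
t: 28.3
ee_pos: [548.4, 81.8, 166.2]
orientation: [0.033, 1.566, -0.033]
ft_force: [-0.2, 0.6, 1.9]
width: 21.7
```

```bash
python3 -m crank '[[[-0.1,-0.4,0],[0,0,0],1.7],[[0,-0.8,0],[0,0,0],1.7],[[0,-0.8,0],[0,0,0],1.7],[[0,-0.8,0],[0,0,0],1.7],[[0,-0.8,0],[0,0,0],1.7]]'
python3 -m crank '[[[0,-0.8,0],[0,0,0],1.7],[[0,-0.8,0],[0,0,0],1.7],[[0,-0.8,0],[0,0,0],1.7],[[0,0,0],[0,0,0],1.7]]'
python3 - <<'E'
from h import *
gos(M([-3,-61,75.5]),YS)
im=snap("top","t19.png",(235,130,405,290),4)
E
```

```text
t: 28.92
ee_pos: [546.7, 45.0, 166.8]
orientation: [0.033, 1.567, -0.033]
ft_force: [-0.8, -0.1, -2.3]
width: 21.5
t: 29.42
ee_pos: [545.7, 21.2, 166.8]
orientation: [0.034, 1.567, -0.033]
ft_force: [-0.7, 1.2, -2.2]
width: 22.1
shift cm [ 0.03 -6.27 -0.09] rot deg [-0.05  0.21 -0.02]
```

View pics/t19.png

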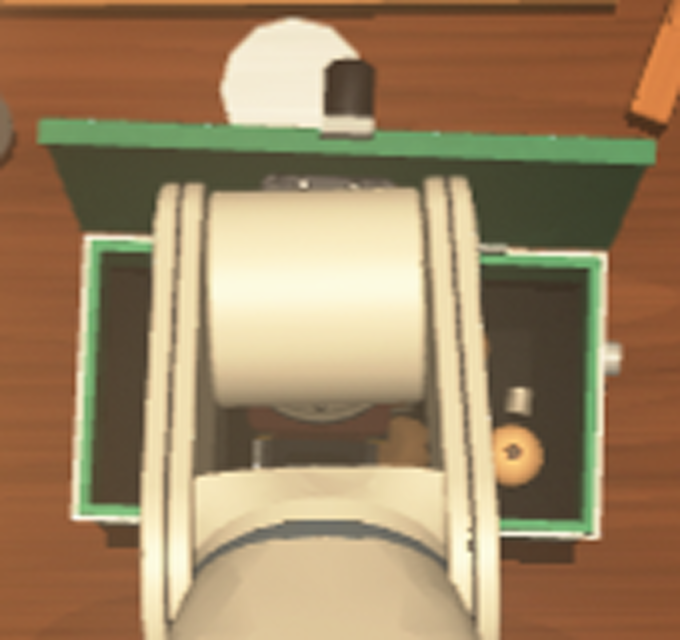

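```bash
python3 -m crank '[[[0,-0.8,0],[0,0,0],1.7],[[0,-0.8,0],[0,0,0],1.7],[[0,-0.8,0],[0,0,0],1.7],[[0,-0.8,0],[0,0,0],1.7],[[0,-0.8,0],[0,0,0],1.7]]'
python3 -m crank '[[[0,-0.8,0],[0,0,0],1.7],[[0,-0.8,0],[0,0,0],1.7],[[0,-0.5,0],[0,0,0],1.7],[[0,0,0],[0,0,0],1.7]]'
python3 - <<'E'
from h import *
gos(M([-3,-61,75.5]),YS)
im=snap("top","t20.png",(235,130,405,290),4)
# pitch sequence in scoop plane: heel(-42,0), tip(47,0), tcp(-8,91)
def st(p,f,lift): # p deg, f forward of heel, lift of heel
    p=np.radians(p);c,s=np.cos(p),np.sin(p)
    Rm=lambda v:np.array([c*v[0]-s*v[1],s*v[0]+c*v[1]])
    h=np.array([-42+f,lift]);return h+Rm(np.array([89,0])),h+Rm(np.array([34,91])),p
prev=st(0,0,0)
for p in range(5,31,5):
    # tip rises; move forward so tip follows bank (tip starts 2mm before the bank)
    f=0
    while True:
        t=st(p,f,0)[0]
        if t[0]-47>=max(t[1]-0,0)+1 or f>40: break
        f+=.5
    cur=st(p,f,0);d=cur[1]-prev[1];a=prev[2]
    fx=np.cos(a)*d[0]+np.sin(a)*d[1]; fz=-np.sin(a)*d[0]+np.cos(a)*d[1]
    print(p,f,"tip",cur[0].round(1),"tool shift",(-fz/10).round(2),(-fx/10).round(2));prev=cur
E
```

```text
t: 30.1
ee_pos: [544.0, -18.8, 166.8]
orientation: [0.033, 1.567, -0.033]
ft_force: [0.1, 0.2, -2.8]
width: 21.9
t: 30.6
ee_pos: [543.0, -39.6, 166.8]
orientation: [0.033, 1.567, -0.033]
ft_force: [-0.3, 0.7, -2.7]
width: 21.8
shift cm [ 0.03 -0.18 -0.09] rot deg [-0.04  0.2  -0.01]
5 9.5 tip [56.2  7.8] tool shift -0.26 -0.14
10 18.0 tip [63.6 15.5] tool shift -0.19 -0.04
15 27.5 tip [71.5 23. ] tool shift -0.1 -0.13
20 37.0 tip [78.6 30.4] tool shift -0.02 -0.11
25 40.5 tip [79.2 37.6] tool shift -0.14 0.48
30 40.5 tip [75.6 44.5] tool shift -0.26 0.81
```

View pics/t20.png

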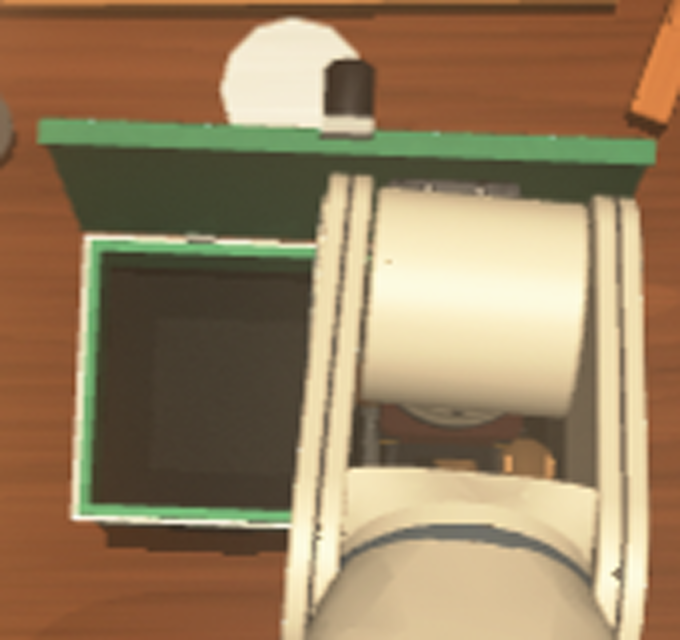

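```bash
python3 -m crank '[[[-0.2,-0.14,0],[0,0,-5],1.7],[[-0.2,-0.04,0],[0,0,-5],1.7],[[-0.12,-0.1,0],[0,0,-5],1.7],[[-0.2,0.4,0],[0,0,-5],1.7],[[0,0,0],[0,0,0],1.7]]'
python3 - <<'E'
from h import *
gos(M([-3,-61,75.5]),YS)
im=snap("top","t21.png",(235,130,405,290),4)
im=snap("scene","s21.png",(220,100,420,250),4)
E
```

```text
t: 31.28
ee_pos: [543.2, -35.6, 172.6]
orientation: [-0.242, 1.557, -0.304]
ft_force: [0.0, 0.7, -3.3]
width: 21.8
shift cm [ 0.77 -0.34 -0.09] rot deg [ 0.12  0.19 19.93]
```

View pics/t21.png

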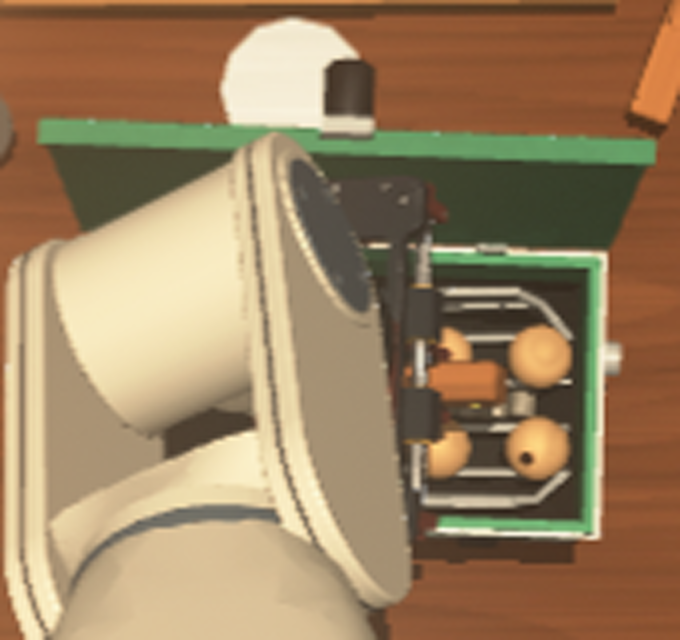

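View pics/s21.png

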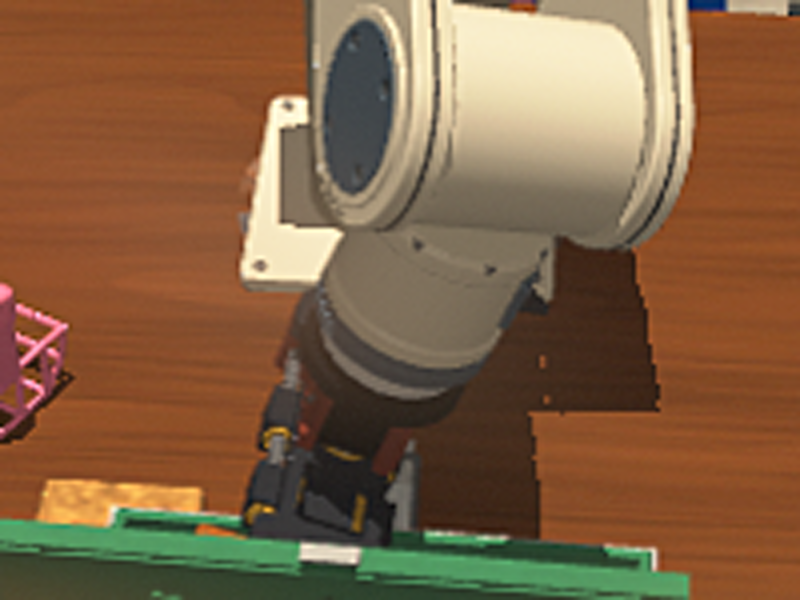

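```bash
python3 -m crank '[[[-1.1,0,0],[0,0,-2],1.7],[[-1.2,-0.4,0],[0,0,-2],1.7],[[-1.4,-0.6,0],[0,0,-1],1.7],[[0,0,0],[0,0,0],1.7]]'
python3 - <<'E'
from h import *
im=snap("top","t22.png",(235,130,405,290),4)
E
```

```text
t: 31.88
ee_pos: [544.2, -32.2, 212.9]
orientation: [-0.308, 1.546, -0.375]
ft_force: [0.6, -0.7, -2.3]
width: 21.6
```

View pics/t22.png

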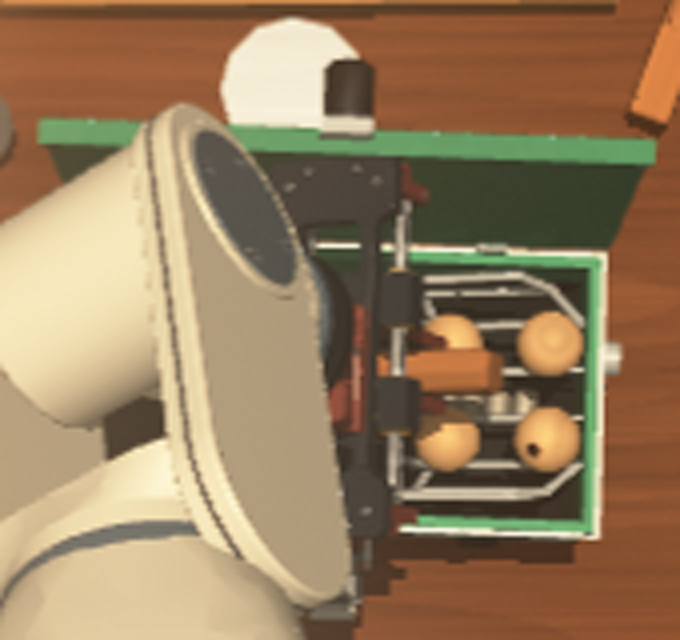

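```bash
python3 -m crank '[[[-1.2,-0.5,0],[0,0,0],1.7],[[-1.4,-0.6,0],[0,0,0],1.7],[[-1.4,-0.6,0],[0,0,0],1.7],[[-1,-0.5,0],[0,0,0],1.7],[[0,0,0],[0,0,0],1.7]]'
python3 - <<'E'
from h import *
im=snap("top","t23.png",(235,130,405,290),4)
p,r=pose();print(Minv(p), (r*R.from_matrix(TS).inv()).apply([1,0,0]))
E
```

```text
t: 32.55
ee_pos: [543.7, -31.2, 267.2]
orientation: [-0.308, 1.547, -0.375]
ft_force: [0.7, -0.0, -3.2]
width: 21.9
[ -2.30690606 -42.86396876 266.31760992] [-0.04006753 -0.90567497  0.42207517]
```

View pics/t23.png

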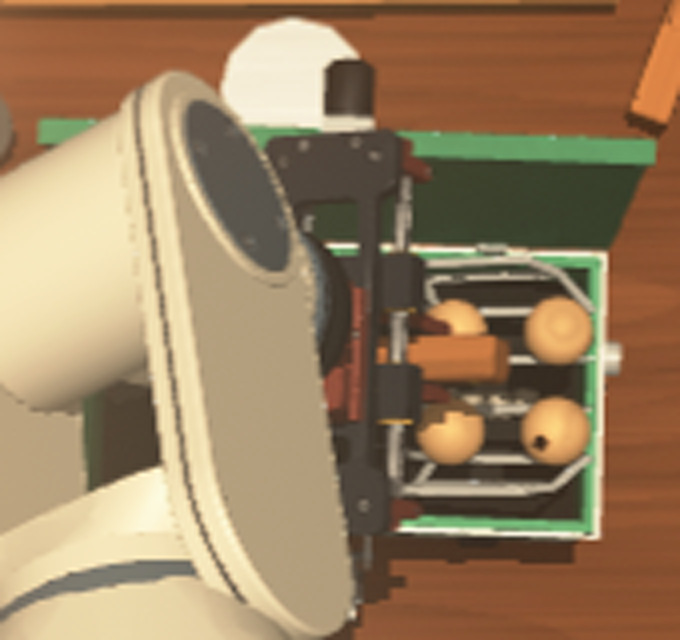

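```bash
python3 -m crank '[[[-0.42,0.6,0],[0,0,0],1.7],[[-0.84,1.4,0],[0,0,0],1.7],[[-1.1,2.2,-0.2],[0,0,0],1.7],[[-1.27,2.72,-0.3],[0,0,0],1.7],[[-1.27,2.72,-0.3],[0,0,0],1.7]]'
python3 -m crank '[[[-1.27,2.72,-0.3],[0,0,0],1.7],[[-1.27,2.72,-0.3],[0,0,0],1.7],[[-1.27,2.72,-0.3],[0,0,0],1.7],[[-1.27,2.72,-0.3],[0,0,0],1.7],[[-1.27,2.72,-0.3],[0,0,0],1.7]]'
python3 - <<'E'
from h import *
im=snap("top","t24.png")
p,r=pose();print(p);delta([508,368,270],r)
E
```

```text
t: 33.22
ee_pos: [539.5, 79.0, 269.3]
orientation: [-0.309, 1.549, -0.375]
ft_force: [-0.1, 0.2, -3.3]
width: 21.6
t: 33.85
ee_pos: [530.4, 229.8, 269.3]
orientation: [-0.31, 1.549, -0.375]
ft_force: [0.4, 0.8, -2.6]
width: 22.2
[530.47399302 233.21906351 269.02043514]
shift cm [-5.72 12.1  -2.78] rot deg [0. 0. 0.]
```

View pics/t24.png

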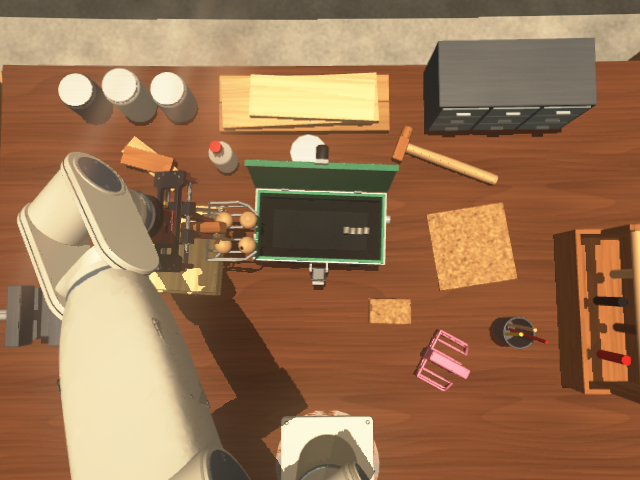

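```bash
python3 -m crank '[[[-1.27,2.72,-0.6],[0,0,0],1.7],[[-1.27,2.72,-0.6],[0,0,0],1.7],[[-1.27,2.72,-0.6],[0,0,0],1.7],[[-1.27,2.6,-0.6],[0,0,0],1.7],[[-0.5,1.2,-0.4],[0,0,0],1.7]]'
python3 - <<'E'
from h import *
im=snap("top","t25.png",(80,150,260,320),4)
im=snap("scene","s25.png",(380,180,560,350),4)
p,r=pose();print(p);delta([508,368,270],r)
E
```

```text
t: 34.52
ee_pos: [507.8, 362.8, 269.1]
orientation: [-0.311, 1.549, -0.374]
ft_force: [0.2, 0.4, -3.1]
width: 21.6
[507.82036766 362.03079676 269.00498925]
shift cm [-0.34  0.5  -0.01] rot deg [0. 0. 0.]
```

View pics/t25.png

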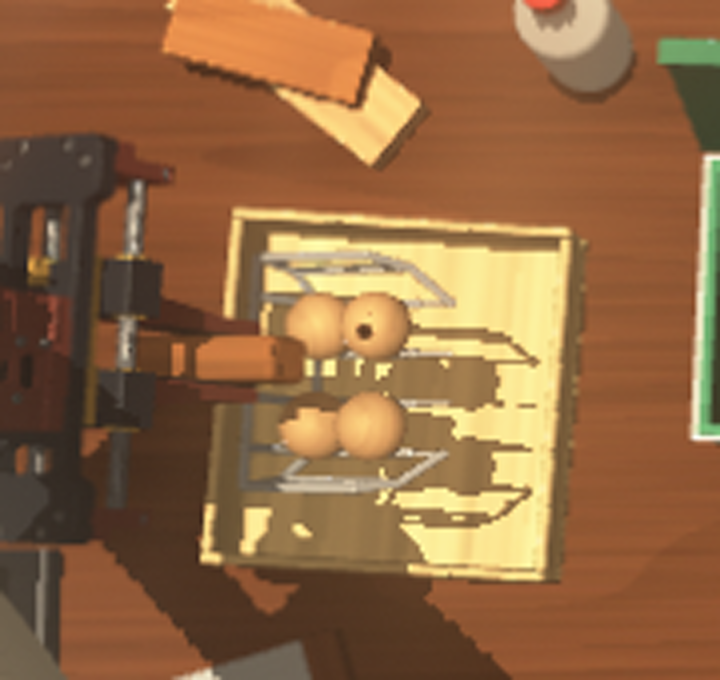

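View pics/s25.png

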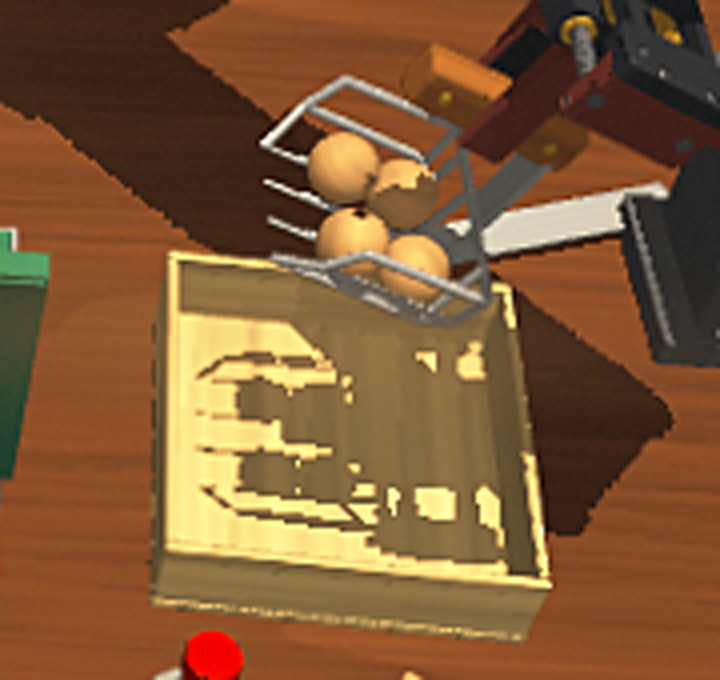

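Run:
```python
from h import *
im=get_image("top")
t=plane(im,np.array([[232,208],[574,230],[556,580],[200,562]])/4+[80,150],55);print("tray",t.round(1),t.mean(0))
# dump pose: level scoop heights
for z,pt in((45,0),(35,-30)):
    gos([508,358,z],-92.4,pt)
```

```text
tray [[619.3 442.4  55. ]
 [605.  241.   55. ]
 [398.1 249.7  55. ]
 [410.9 456.   55. ]] [508.31519195 347.2808155   55.        ]
shift cm [11.85  6.1  -0.04] rot deg [2.000e-02 2.000e-01 2.504e+01]
shift cm [15.47  2.65 -0.05] rot deg [ 0.07  0.19 55.04]
```

```bash
python3 -m crank '[[[2,1,0],[0,0,0],1.7],[[3,1.4,0],[0,0,0],1.7],[[3,1.4,0],[0,0,0],1.7],[[2,0.9,0],[0,0,0],1.7],[[0,0,0],[0,0,0],1.7]]'
python3 - <<'E'
from h import *
for pt in (15,0,-30):
    gos([508,368,48],-92.4,pt)
E
```

```text
t: 35.3
ee_pos: [508.1, 359.5, 156.9]
orientation: [-0.312, 1.552, -0.378]
ft_force: [-0.3, -0.2, -2.9]
width: 22.1
shift cm [ 0.4   4.58 -0.05] rot deg [-0.06  0.02 10.16]
shift cm [ 0.92  2.25 -0.05] rot deg [-6.000e-02  2.000e-02  2.516e+01]
shift cm [ 3.65 -1.62 -0.05] rot deg [-5.000e-02  4.000e-02  5.516e+01]
```

```bash
python3 -m crank '[[[0.2,0.5,0],[0,0,5],1.7],[[0.2,0.5,0],[0,0,5],1.7],[[0,0.5,0],[0,0,5],1.7],[[0,0.4,0],[0,0,5],1.7],[[0,0.4,0],[0,0,5],1.7]]'
python3 - <<'E'
from h import *
for pt in (0,-15,-30):
    gos([508,368,48],-92.4,pt)
im=snap("scene","s26.png",(380,180,560,350),4)
E
```

```text
t: 35.92
ee_pos: [510.7, 381.7, 151.1]
orientation: [0.036, 1.565, -0.03]
ft_force: [0.2, -0.4, -3.3]
width: 21.5
shift cm [ 1.2  -0.59 -0.22] rot deg [ 0.01  0.34 -0.22]
shift cm [ 1.3  -2.97 -0.22] rot deg [ 0.05  0.33 14.78]
shift cm [ 2.01 -5.25 -0.22] rot deg [ 0.09  0.33 29.78]
```

View pics/s26.png

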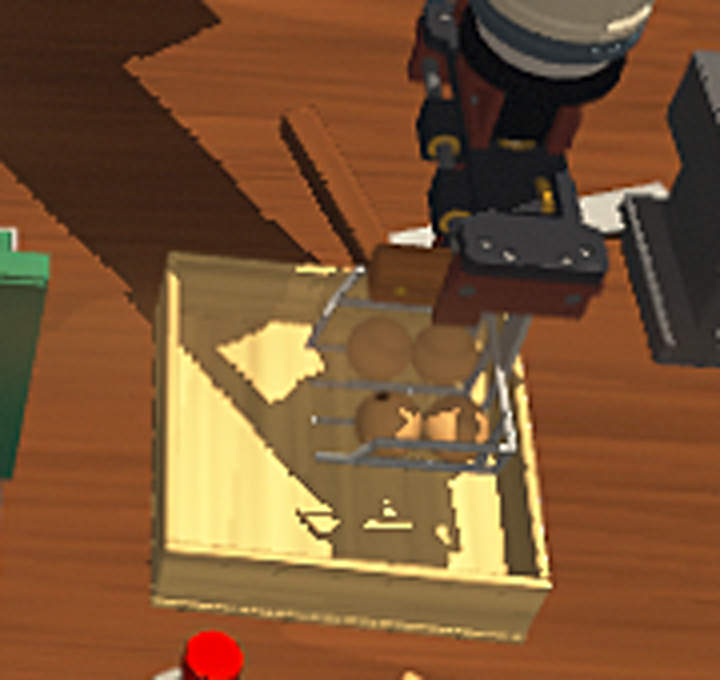

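```bash
python3 -m crank '[[[0.6,-0.8,-0.1],[0,0,5],1.7],[[0.4,-0.8,-0.1],[0,0,5],1.7],[[0.4,-0.8,0],[0,0,5],1.7],[[0.3,-0.8,0],[0,0,5],1.7],[[0.3,-0.9,0],[0,0,5],1.7]]'
python3 -m crank '[[[0.3,-0.9,0],[0,0,5],1.7],[[0,0,0],[0,0,0],1.7],[[0,0,0],[0,0,0],1.7],[[0,0,0],[0,0,0],1.7]]'
python3 - <<'E'
from h import *
for pt in (-30,):
    gos([508,368,48],-92.4,pt)
im=snap("scene","s27.png",(380,180,560,350),4)
im=snap("top","t27.png",(80,150,260,320),4)
E
```

```text
t: 36.6
ee_pos: [507.1, 344.6, 123.8]
orientation: [0.374, 1.528, 0.314]
ft_force: [-0.3, 0.1, -2.9]
width: 21.8
t: 37.1
ee_pos: [506.6, 338.6, 116.8]
orientation: [0.439, 1.516, 0.38]
ft_force: [-0.6, 0.2, -2.4]
width: 21.9
shift cm [-1.67 -0.09  0.02] rot deg [ 0.22  0.22 -0.  ]
```

View pics/s27.png

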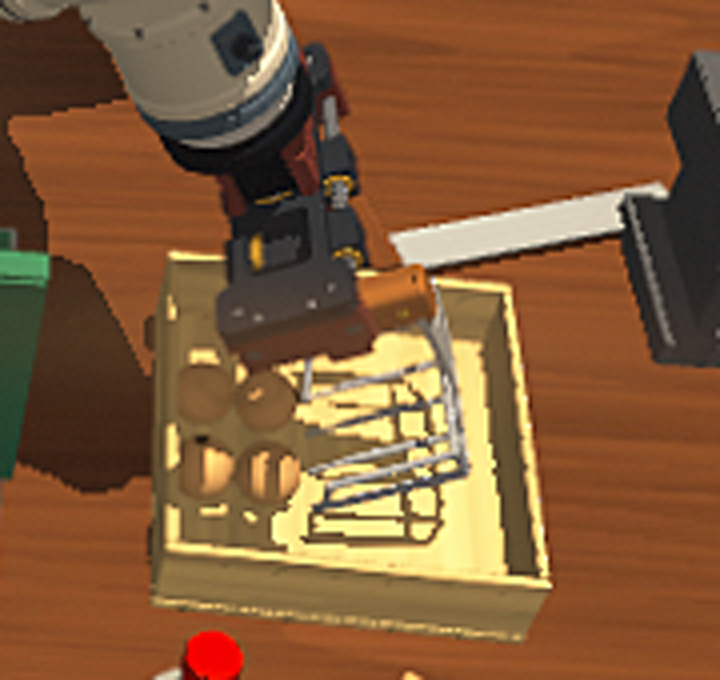

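View pics/t27.png

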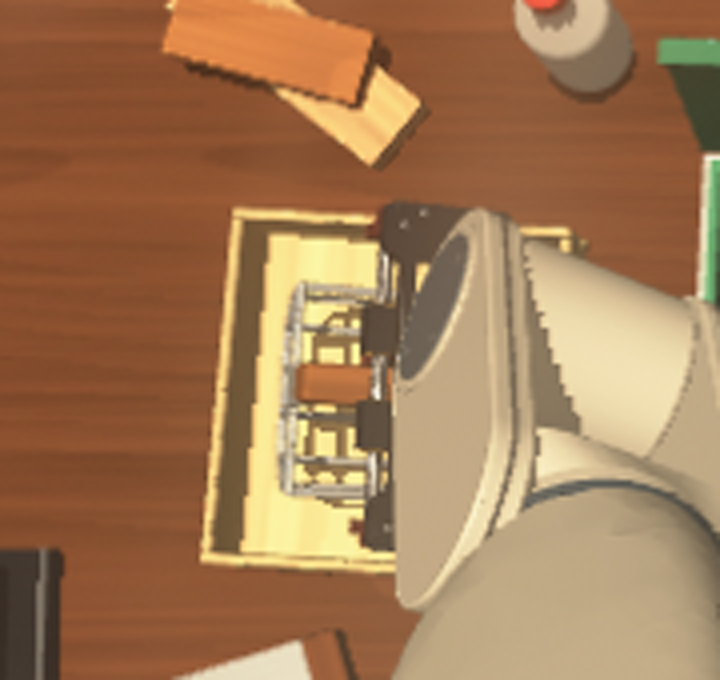

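```bash
python3 -m crank '[[[-1,1,0],[0,0,0],1.7],[[-2.6,1.5,0],[0,0,0],1.7],[[-4,2.3,0],[0,0,0],1.7],[[-4,2,0],[0,0,-10],1.7],[[-4,1,0],[0,0,-10],1.7]]'
python3 -m crank '[[[-2,0,0],[0,0,-10],1.7],[[0,0,0],[0,0,0],1.7]]'
python3 - <<'E'
from h import *
im=snap("scene","s28.png",(380,140,560,350),3)
im=snap("top","t28.png",(80,150,400,320),2)
gos([512.4,-359.8,194],-64.5)
E
```

```text
t: 37.83
ee_pos: [504.3, 333.4, 285.0]
orientation: [0.187, 1.561, 0.125]
ft_force: [-0.3, 0.6, -3.3]
width: 21.8
t: 38.08
ee_pos: [504.7, 333.6, 305.1]
orientation: [0.053, 1.567, 0.002]
ft_force: [-0.1, 0.4, -2.9]
width: 22.3
shift cm [ -0.63 -68.3    2.97] rot deg [-27.49   0.25  -1.91]
```

View pics/s28.png

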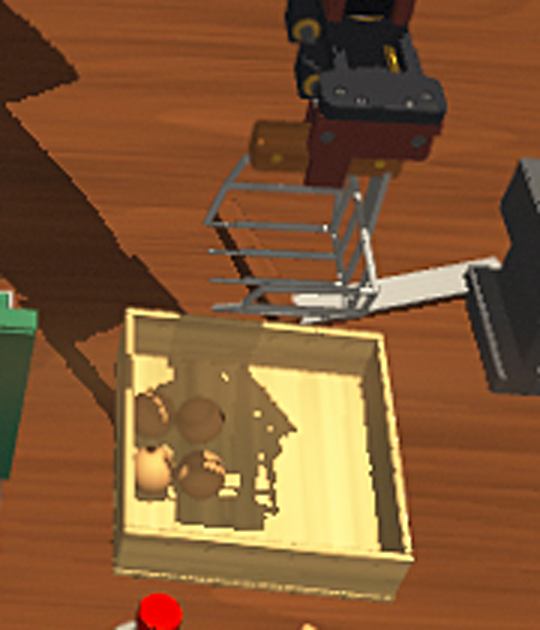

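View pics/t28.png

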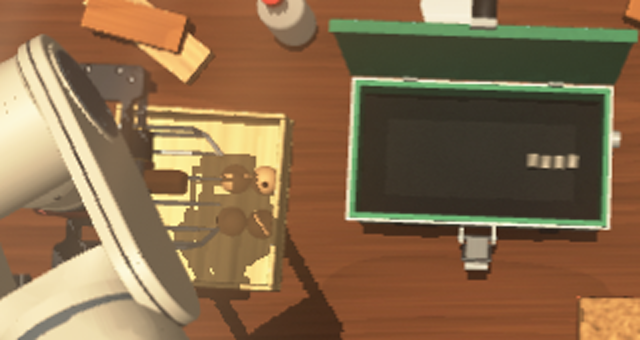

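```bash
python3 -m crank '[[[0,-4,0.2],[0,0,-1],1.7],[[0,-5.5,0.2],[0,0,-0.9],1.7],[[0,-5.5,0.2],[0,0,0],1.7],[[0,-5.5,0.2],[0,0,0],1.7],[[0,-5.5,0.2],[0,0,0],1.7]]'
python3 -m crank '[[[0,-5.5,0.2],[0,0,0],1.7],[[0,-5.5,0.2],[0,0,0],1.7],[[0,-5.5,0.2],[0,0,0],1.7],[[0,-5.5,0.2],[0,0,0],1.7],[[0,-5.5,0.2],[0,0,0],1.7]]'
python3 -m crank '[[[0,-5.5,0.2],[-9,0,0],1.7],[[0,-5,0.2],[-9,0,0],1.7],[[0,0,0],[-9,0,0],1.7],[[0,0,0],[0,0,0],1.7]]'
python3 - <<'E'
from h import *
gos([512.4,-359.8,194],-64.5)
im=snap("scene","s29.png")
E
```

```text
t: 38.8
ee_pos: [503.0, 67.8, 299.1]
orientation: [0.03, 1.575, -0.029]
ft_force: [1.9, 0.4, -2.3]
width: 21.9
t: 39.42
ee_pos: [502.7, -206.8, 299.7]
orientation: [0.031, 1.573, -0.029]
ft_force: [1.3, 0.0, -1.6]
width: 22.0
t: 39.92
ee_pos: [510.8, -309.8, 299.7]
orientation: [-0.336, 1.547, 0.34]
ft_force: [-0.9, 0.5, -3.0]
width: 21.3
shift cm [ 1.46 -3.82 -1.96] rot deg [-0.81 -0.13 -0.16]
```

View pics/s29.png

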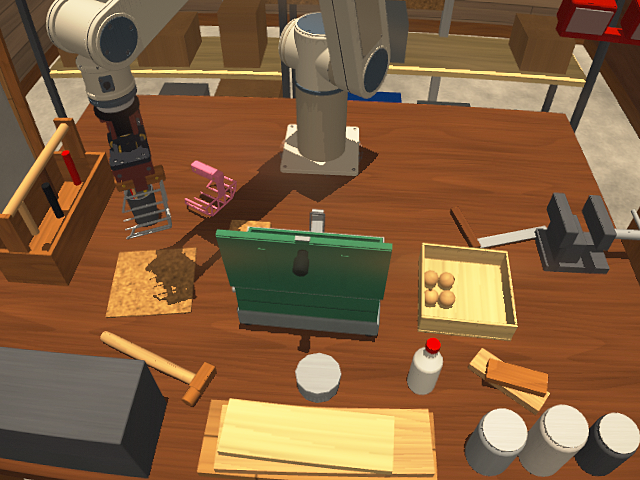

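```bash
python3 -m crank '[[[0,-3.8,-2],[-0.8,0,0],1.7],[[5,0,0],[0,0,0],1.7],[[5,0,0],[0,0,0],1.7],[[5,0,0],[0,0,0],1.7],[[3.5,0,0],[0,0,0],1.7]]'
python3 - <<'E'
from h import *
gos([512.4,-359.8,4],-64.5)
im=snap("scene","s30.png",(70,170,230,320),4)
E
```

```text
t: 40.6
ee_pos: [508.9, -351.0, 114.4]
orientation: [-0.349, 1.545, 0.351]
ft_force: [1.4, -0.4, -2.5]
width: 21.7
shift cm [ 1.94 -0.14 -0.06] rot deg [ 0.03 -0.15 -0.1 ]
```

View pics/s30.png

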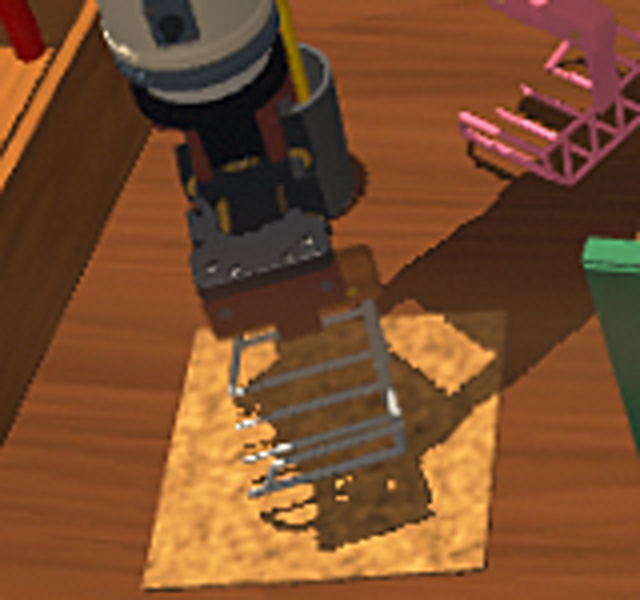

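```bash
python3 -m crank '[[[1,0,0],[0,0,0],1.7],[[0.6,0,0],[0,0,0],1.7],[[0.2,0,0],[0,0,0],1.7],[[0,0,0],[0,0,0],1.7]]'
python3 -m crank '[[[0.15,0,0],[0,0,0],1.7],[[0,0,0],[0,0,0],1.7]]'
```

```text
t: 41.15
ee_pos: [510.8, -353.0, 100.0]
orientation: [-0.354, 1.543, 0.35]
ft_force: [-0.3, 0.1, -2.1]
width: 22.0
t: 41.4
ee_pos: [510.4, -352.8, 97.9]
orientation: [-0.354, 1.544, 0.35]
ft_force: [0.2, 0.2, -2.1]
width: 21.7
```

```bash
python3 -m crank '[[[0.2,0,0],[0,0,0],1.7],[[0,0,0],[0,0,0],1.7]]'
python3 -m crank '[[[0.1,0,0],[0,0,0],1.7],[[0,0,0],[0,0,0],1.7]]'
```

```text
t: 41.65
ee_pos: [510.4, -352.7, 95.6]
orientation: [-0.353, 1.544, 0.351]
ft_force: [0.4, -0.3, -2.1]
width: 22.0
t: 41.9
ee_pos: [510.5, -353.0, 95.3]
orientation: [-0.354, 1.544, 0.35]
ft_force: [-1.2, -0.4, 5.6]
width: 22.0
```

Touching. Release and rise.

```bash
python3 -m crank '[[[0,0,0],[0,0,0],3],[[0,0,0],[0,0,0],5],[[0,0,0],[0,0,0],8],[[0,0,0],[0,0,0],8.78],[[0,0,0],[0,0,0],8.78]]'
python3 -m crank '[[[0,0,0],[0,0,0],8.78],[[-3,0,0],[0,0,0],8.78],[[-6,0,0],[0,0,0],8.78],[[-6,0,0],[0,0,0],8.78],[[-6,0,0],[0,0,0],8.78]]'
python3 -m crank '[[[-6,0,0],[0,0,0],8.78],[[-5,0,0],[0,0,0],8.78],[[0,0,0],[0,0,0],8.78]]'
python3 - <<'E'
from h import *
im=snap("scene","s31.png",(70,170,230,320),4)
im=snap("top","t31.png")
print(get_obs()["ee_pos"])
E
```

```text
t: 42.52
ee_pos: [510.3, -352.7, 94.5]
orientation: [-0.353, 1.544, 0.351]
ft_force: [0.0, -0.2, -0.6]
width: 66.7
t: 43.15
ee_pos: [510.4, -352.1, 306.6]
orientation: [-0.353, 1.544, 0.351]
ft_force: [0.8, -0.8, -0.5]
width: 87.9
t: 43.52
ee_pos: [512.2, -353.0, 419.8]
orientation: [-0.358, 1.538, 0.345]
ft_force: [0.2, -0.8, -0.5]
width: 87.6
[ 510.58980751 -351.85848154  414.45500886]
```

View pics/s31.png

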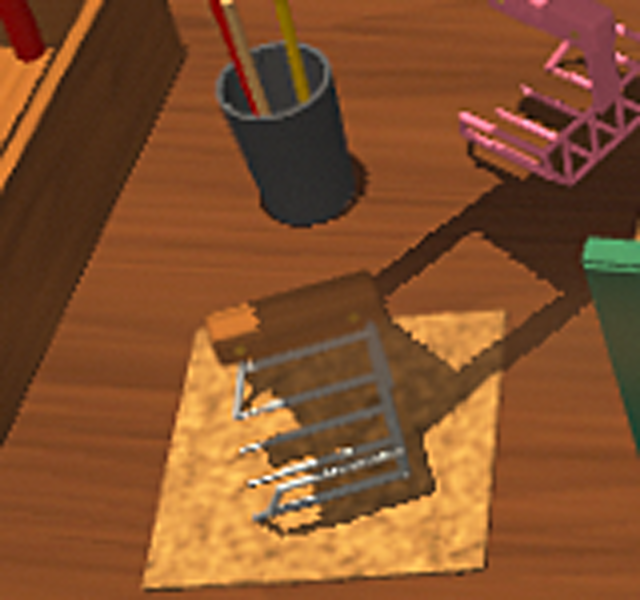

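View pics/t31.png

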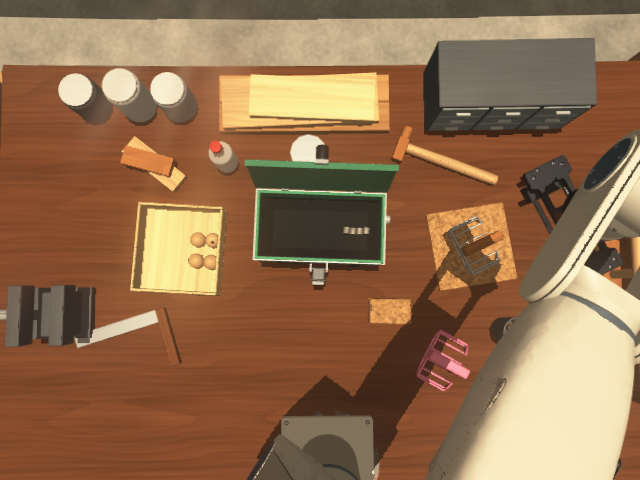

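```bash
python3 -m crank '[[[0,0,0],[-10.4,0,0],6],[[0,0,0],[-10.4,0,0],4],[[0,0,0],[-10.4,0,0],2],[[0,0,0],[-10.4,0,0],0],[[0,0,0],[-10.4,0,0],0]]'
python3 -m crank '[[[0,0,0],[-9.8,0,0],0],[[0,0,0],[0,0,0],0]]'
python3 - <<'E'
from h import *
got([200,-300,400],ori(0));got([200,40,400],ori(0))
E
```

```text
t: 44.25
ee_pos: [510.1, -351.5, 411.8]
orientation: [-1.052, 1.304, 1.058]
ft_force: [-0.1, 0.3, -0.4]
width: 41.1
t: 44.5
ee_pos: [510.2, -351.6, 412.3]
orientation: [-1.174, 1.233, 1.179]
ft_force: [0.2, -0.1, -0.2]
width: 20.9
shift cm [  1.13 -22.17   6.5 ] rot deg [-0.18 -0.01 -0.26]
shift cm [  1.13 -22.07  40.5 ] rot deg [-0.18 -0.01 -0.26]
```

```bash
python3 -m crank '[[[0,-5.5,1],[0,0,0],0],[[0,-5.5,3],[0,0,0],0],[[0,-5.5,3],[0,0,0],0],[[0,-5.5,3],[0,0,0],0],[[0,0,5.5],[0,0,0],0]]'
python3 -m crank '[[[0,0,5],[0,0,0],0],[[0,0,5],[0,0,0],0],[[0,0,5],[0,0,0],0],[[0,0,5],[0,0,0],0],[[0,0,5],[0,0,0],0]]'
python3 - <<'E'
from h import *
p,_=pose();print(Minv(p),get_obs()["width"])
got([170,40,270],ori(0))
E
```

```text
t: 45.12
ee_pos: [739.3, -206.3, 407.9]
orientation: [-1.171, 1.237, 1.179]
ft_force: [-1.5, 0.3, -0.3]
width: 0.5
t: 45.75
ee_pos: [747.3, 44.5, 411.8]
orientation: [-1.174, 1.236, 1.176]
ft_force: [0.2, 1.3, 0.2]
width: 0.4
[198.45316784  41.33735713 411.7620807 ] 0.36988068485734743
shift cm [14.19  2.79 -0.12] rot deg [-0.34 -0.14 -0.21]
```

```bash
python3 -m crank '[[[5,0,0],[0,0,0],0],[[5,0,0],[0,0,0],0],[[4,0,0],[0,0,0],0],[[0,0,0],[0,0,0],0]]'
python3 - <<'E'
from h import *
p,_=pose();print(Minv(p),get_obs()["qpos"])
def f(q,r,h): return np.array([80-r*np.cos(q)+h*np.sin(q),0,152.5+r*np.sin(q)+h*np.cos(q)])
pr=f(1.69,130,16)
for q in np.arange(1.69,-.12,-.12):
    h=16 if q>.3 else 8  # finger half thickness ~10
    n=f(q,130,16); print(round(q,2),n[[0,2]].round(1),((n-pr)/10).round(2)[[0,2]]);pr=n
E
```

```text
t: 46.25
ee_pos: [744.9, 42.5, 268.1]
orientation: [-1.172, 1.241, 1.182]
ft_force: [-0.0, 1.0, 0.3]
width: 0.6
[196.11044701  39.2822152  268.06389778] [ 0.04193944  0.57173889  1.27854003 -0.0021194   1.30224631 -1.48191816]
1.69 [111.3 279.7] [0. 0.]
1.57 [ 95.9 282.5] [-1.54  0.28]
1.45 [ 80.2 283.5] [-1.57  0.1 ]
1.33 [ 64.5 282.6] [-1.57 -0.09]
1.21 [ 49.1 279.8] [-1.55 -0.28]
1.09 [ 34.1 275.2] [-1.5  -0.46]
0.97 [ 19.7 268.8] [-1.44 -0.64]
0.85 [  6.2 260.7] [-1.35 -0.81]
0.73 [ -6.2 251.1] [-1.24 -0.96]
0.61 [-17.4 240.1] [-1.12 -1.1 ]
0.49 [-27.2 227.8] [-0.98 -1.23]
0.37 [-35.4 214.4] [-0.82 -1.34]
0.25 [-42.  200.2] [-0.66 -1.43]
0.13 [-46.8 185.2] [-0.48 -1.49]
0.01 [-49.8 169.8] [-0.3  -1.54]
-0.11 [-51.  154.1] [-0.11 -1.57]
```

```bash
python3 -m crank '[[[-0.6,3.5,0],[0,0,0],0],[[-0.6,3,0],[0,0,0],0],[[0,2,0],[0,0,0],0],[[-0.28,1.54,0],[0,0,0],0],[[-0.1,1.57,0],[0,0,0],0]]'
python3 -m crank '[[[0.09,1.57,0],[0,0,0],0],[[0.28,1.55,0],[0,0,0],0],[[0.46,1.5,0],[0,0,0],0],[[0,0,0],[0,0,0],0]]'
python3 - <<'E'
from h import *
p,_=pose();print(Minv(p))
snap("scene","s32.png",(220,100,420,250),4)
E
```

```text
t: 46.88
ee_pos: [632.2, 47.6, 290.7]
orientation: [-1.179, 1.23, 1.174]
ft_force: [4.1, -0.1, -2.6]
width: 0.5
t: 47.38
ee_pos: [583.8, 49.7, 281.0]
orientation: [-1.177, 1.234, 1.179]
ft_force: [-0.1, -0.4, -0.6]
width: 0.3
[ 34.89143841  39.69706565 281.01391166]
```

View pics/s32.png

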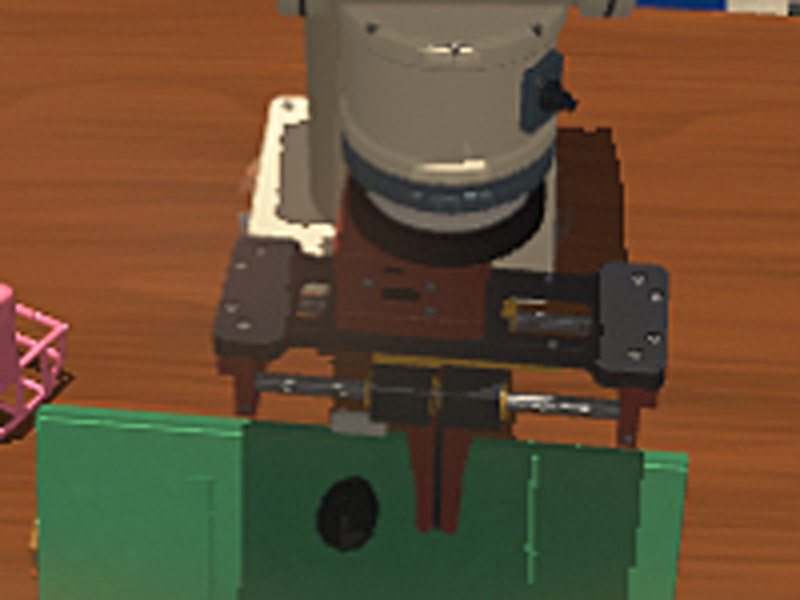

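```bash
python3 -m crank '[[[0.8,1.44,0],[0,0,0],0],[[0.9,1.35,0],[0,0,0],0],[[1.0,1.24,0],[0,0,0],0],[[1.1,1.12,0],[0,0,0],0],[[1.23,0.98,0],[0,0,0],0]]'
python3 -m crank '[[[1.34,0.82,0],[0,0,0],0],[[1.43,0.66,0],[0,0,0],0],[[1.49,0.48,0],[0,0,0],0],[[0.5,0.2,0],[0,0,0],0],[[0,0,0],[0,0,0],0]]'
python3 - <<'E'
from h import *
p,_=pose();print(Minv(p),get_obs()["ft_force"])
snap("scene","s33.png",(220,100,420,250),4)
E
```

```text
t: 48.05
ee_pos: [523.8, 52.3, 230.3]
orientation: [-1.178, 1.231, 1.177]
ft_force: [2.9, -0.3, 1.1]
width: 0.1
t: 48.68
ee_pos: [501.7, 52.9, 182.7]
orientation: [-1.177, 1.234, 1.179]
ft_force: [0.4, -0.3, 0.2]
width: 0.7
[-47.2714826   39.49700598 182.68164174] [ 0.40882156 -0.25374059  0.16855566]
```

View pics/s33.png

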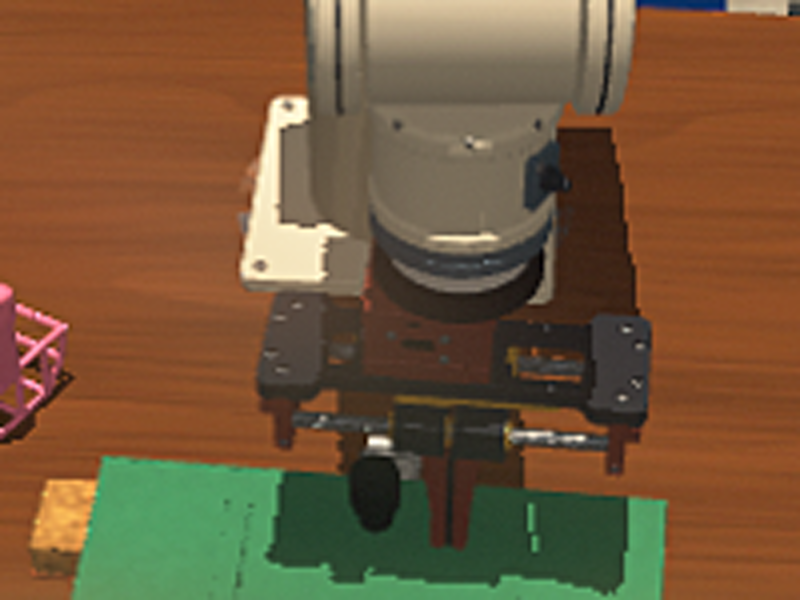

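Nearly shut. Press down slowly, watching the force.

```bash
python3 -m crank '[[[0.8,0,0],[0,0,0],0],[[0.6,0,0],[0,0,0],0],[[0.5,0,0],[0,0,0],0],[[0,0,0],[0,0,0],0]]'
python3 -m crank '[[[0.4,0,0],[0,0,0],0],[[0,0,0],[0,0,0],0]]'
```

```text
t: 49.22
ee_pos: [502.3, 52.9, 163.9]
orientation: [-1.178, 1.232, 1.177]
ft_force: [0.6, 0.2, 0.6]
width: 0.3
t: 49.48
ee_pos: [502.5, 52.9, 160.2]
orientation: [-1.178, 1.232, 1.177]
ft_force: [0.2, -0.3, 0.2]
width: 0.1
```

```bash
python3 -m crank '[[[0.2,0,0],[0,0,0],0],[[0,0,0],[0,0,0],0]]'
python3 -m crank '[[[0.2,0,0],[0,0,0],0],[[0,0,0],[0,0,0],0]]'
```

```text
t: 49.72
ee_pos: [502.6, 53.0, 158.8]
orientation: [-1.178, 1.232, 1.177]
ft_force: [-2.0, -0.1, 4.7]
width: 0.4
t: 49.98
ee_pos: [502.7, 53.0, 158.5]
orientation: [-1.178, 1.231, 1.177]
ft_force: [-8.2, -0.4, 24.6]
width: 0.1
```

```bash
python3 -m crank '[[[-1,0,0],[0,0,0],0],[[-4,0,0],[0,0,0],0],[[-6,0,0],[0,0,0],0],[[-6,2,0],[0,0,0],0],[[-3,5,0],[0,0,0],0]]'
python3 -m crank '[[[-2,5,0],[0,0,0],0],[[0,0,0],[0,0,0],0]]'
python3 - <<'E'
from h import *
snap("scene","s34.png")
im=snap("top","t34.png");print(get_obs()["ee_pos"])
E
```

```text
t: 50.6
ee_pos: [434.5, 56.5, 359.1]
orientation: [-1.18, 1.228, 1.173]
ft_force: [-0.4, 0.6, -0.4]
width: 0.3
t: 50.85
ee_pos: [381.5, 58.7, 377.7]
orientation: [-1.18, 1.228, 1.175]
ft_force: [0.4, 0.6, 0.1]
width: 0.5
[383.3022343   58.66840421 376.23879232]
```

View pics/s34.png

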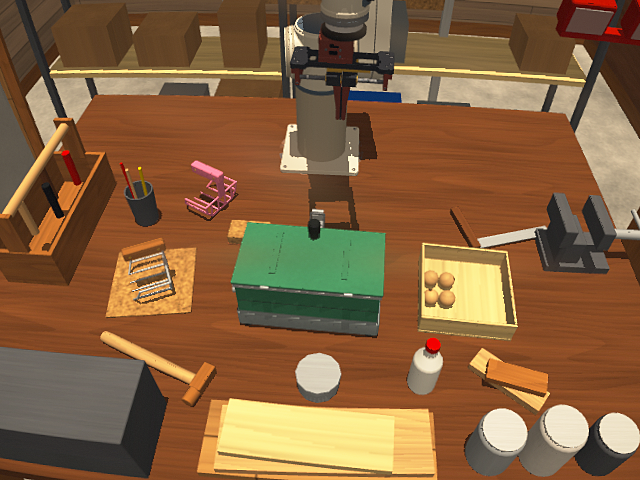

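View pics/t34.png

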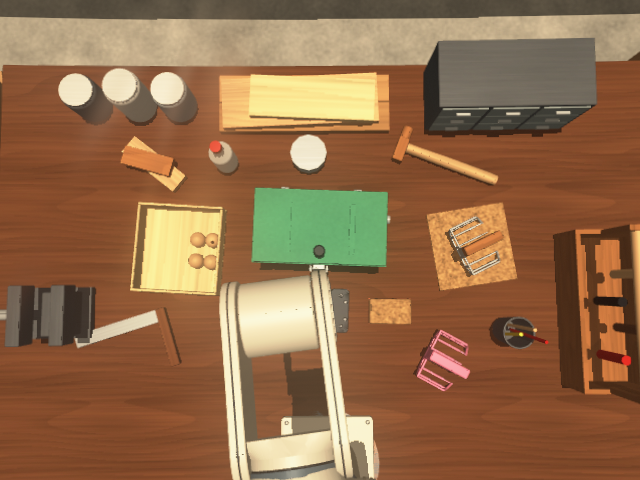

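Run:
```python
from h import *
a=cv2.imread("pics/scene0.png").astype(int);b=get_image("scene")["pixels"][:,:,::-1].astype(int)
x=np.abs(a-b).sum(2)[220:335,230:390];print("lid diff",(x>60).sum())
for th in(0,.03,.06):
    im=get_image("top");c,s=np.cos(th),np.sin(th);print(th,proj(im,M([80-163*c+6*s,145,152.5+163*s+6*c])),proj(im,M(knob(th,47))))
a=cv2.imread("pics/top0.png").astype(int);b=im["pixels"][:,:,::-1].astype(int)
g=(b[:,:,1]>b[:,:,2]*1.3)&(b[:,:,1]>b[:,:,0]*1.1);g0=(a[:,:,1]>a[:,:,2]*1.3)&(a[:,:,1]>a[:,:,0]*1.1)
for m in(g0,g): y,x=np.nonzero(m[180:275,245:395]);print(len(y),y.max(),x.min(),x.max())
# balls
t=plane(im,np.array([[198,240],[212,240],[195,261],[210,262]]),26)
Rt=R.from_euler('z',-4,degrees=True);print(Rt.inv().apply(t-[508.3,348,0]).round(0))
save(im,"t35.png",(425,195,525,295),5)
```

```text
lid diff 268
0 [[251.86321505 261.69353571]] [[319.23599734 250.66866852]]
0.03 [[251.57307451 261.46812531]] [[319.254624  249.8303313]]
0.06 [[251.28419811 261.17275116]] [[319.2754576  248.92898728]]
9821 86 7 142
9798 86 7 142
[[ 25. -39.  26.]
 [ 27. -73.  26.]
 [-26. -36.  26.]
 [-26. -72.  26.]]
```

View pics/t35.png

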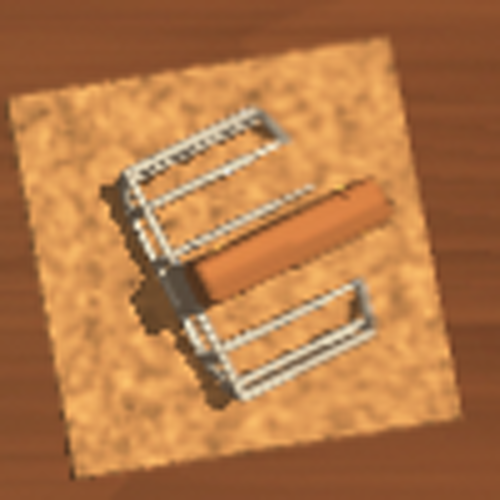

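Lid matches its initial shut picture, scoop upright and central on the mat, the 4 balls well inside the tray. Handing in.

```bash
python3 -c "
from workcell import *
print(close_job())"
```

```text
the job is handed in; nothing more can be done
None
```

The job is handed in. All four balls are in the tray, the four chips are still in the tub, and the lid is shut with the latch left off. The scoop is back on the cork mat. It took about 51 s, and no verdict was reported.

- **Latch:** I pinched the lever's bar and lifted it to about 2.3 rad, and the hook dropped free.
- **Lid opening:** My first grip on the knob slipped off with the lid at about 0.5 rad. I gripped it again with the tool turning along with the lid and opened it to about 1.69 rad, estimated from the tool position.
- **Balls:** One scoop pass brought out all four balls at once, with no chip among them. I tipped them into the tray, and the picture afterwards showed four chips and nothing else in the tub.
- **Scoop:** I set it down upright and released it near the middle of the mat.
- **Lid closing:** I pushed it shut with closed fingers. They stopped at 158.5 mm, which is the lid's top face height when shut.

In the last pictures the lid outline and knob match the first, shut picture, apart from a small pixel difference around the lifted latch. The balls are well inside the tray walls, and I saw no change in the glue bottle or sanding block, though I did not measure them. The chips could not be checked again after the lid was shut. None of the last checks disagreed.

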